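Slide the tested disc off the weighing stand into the sample tin

TASK

Slide the large open steel tin along the counter until it is centred below the open edge of the weighing stand and presses gently on the sprung bumper inside the bay, feeling for it and keeping a light steady pressure for a moment. Then press lightly on the ceramic disc on the weighing tray and drag it off the open edge so that it drops into the tin. Do not bottom the bumper, overload the tray, lift or tip the tin, or disturb the other things on the counter.

Things in the scene. Friction and masses are not known exactly. Their poses are not given: they have to be found in the camera images.
- stand: Fixed plywood weighing stand, 125 x 236 mm, 92 mm high, with a sprung steel tray on top. Origin on the counter below the tray's middle; local x points from the open edge inwards (the way the tin slides home), y along the edge, z up. Below the tray is an open bay: side walls 204 mm apart, roof 80 mm above the counter.
- bay (a point): Point on the counter straight below the middle of the open edge. Behind it in the bay, on the middle line, is a rubber bumper, 80 mm wide, 12 to 40 mm above the counter. Its face stands 6 to 36 mm behind the edge line, not measured: feel for it. It yields 1 mm per 3 N and bottoms at 18 N. Home is 4 N or more on it; over 15 N is too hard. Let go, it may push the tin back a few mm: that is fine.
- edge (a point): Middle of the open edge of the weighing tray, on the tray floor's upper face (unloaded): 60 mm from the stand's origin along local -x, 106 mm above the counter. Axes as the stand's. The tray is 74 mm wide along the edge, 92 mm deep inside, with rims 12 mm above the floor at both sides (64 mm apart) and at the closed end.
- tray (a joint): How far the tray is pressed down, in m, 0 at rest. It starts to move at about 2 N and then yields 1 mm per 4 N; more than 4 mm (about 18 N) overloads it. The reading is as noisy as the poses, so go by the felt force: 4 to 10 N is right.
- disc_center (a point): Centre (half-way up) of a loose flat white ceramic disc, 50 mm across, 8 mm thick, 50 g, z along its axis, on the tray 54 to 62 mm from the open edge, top 4 mm below the rims, too near rims and closed end for a finger behind or beside it. Friction on the tray is about 0.25, less than under a fingertip, so shut fingertips pressed on it take it along.
- tin_center (a point): Centre (half-way up) of the large open round steel tin, 110 mm across, 50 mm high, walls and floor 3 mm, 0.22 kg, z up. It stands loose on the counter, centre 105 to 150 mm in front of the edge line and up to 20 mm off the middle line; it drags with 1 to 2 N. When it first meets the bumper its centre is 19 to 49 mm in front of the edge line.
- crucible: Bystander, to be left alone: small white ceramic crucible, an open tapered cup 52 mm across the mouth, 42 mm high. Origin at the middle of its underside.
- stopper: Bystander, to be left alone: black rubber stopper, 40 mm across, 32 mm high. Origin at the middle of its underside.
- jar: Bystander, to be left alone: glass jar with a steel cap, 68 mm across, 85 mm high. Origin at the middle of its underside.
- weight: Bystander, to be left alone: brass weight with a knob, 36 mm across, 46 mm high. Origin at the middle of its underside.
- smalltin: Bystander, to be left alone: small closed steel tin, 56 mm across, 32 mm high (the open tin of the task is much larger). Origin at the middle of its underside.
- brush: Bystander, to be left alone: hand brush lying out in front on the counter. Origin at the middle of its underside.
Not all that is in view belongs to the job. There is more than one size of the part that bears disc_center; the job needs the smallest.

How it is judged:
By the outcome, as a careful person would: the job done as asked, in the order asked, and still so for the second after the job is handed in, with the robot touching nothing.
It also fails if it takes over 54 s, if anything falls off the work surface, if the arm or the gripper's body presses on something with over 40 N, if the wrist force passes 120 N, or if a joint passes its speed limit or range.

ROBOT

A 6-joint arm with a two-finger parallel gripper is mounted at the origin on the work surface. World frame = base frame: x ahead of the robot, y to its left, z up, the work surface at z = 0. Lengths are in m, angles in rad, forces in N, time in s.
With the tool pointing down it reaches from about 0.25 to 0.775 m from the base axis. Payload 4 kg.
Tool frame: the origin (TCP) lies on the centre line of the jaws, within the pads' length; the fingertips stand 22 mm ahead of it and the grasp point (between the pads) lies 3 mm ahead of it; z points along the fingers, y is the line along which they close (so a half turn about z gives the same grasp; the last joint's range is limited). The gripper opens to 94 mm and grips with 3 to 60 N. Pads are 16 mm wide; open, the fingers measure 119 mm over their backs; the gripper's body (75 mm by 177 mm) begins 78 mm behind the grasp point.
Start: joints at [1.011, 0.087, 1.371, -0, 1.684, -0.103], TCP at [0.243, 0.494, 0.228] pointing down, gripper open.
Joint ranges: [-3.1, 3.1], [-0.76, 2.03], [0.27, 2.55], [-1.08, 4.22], [0.17, 2.65], [-2.57, 2.57]. Speed limits (rad/s): [2.79, 2.79, 3.14, 3.14, 3.14, 3.14].

INTERFACE

Orientations are given as a unit quaternion [w, x, y, z].
In Python, from bench import bot gives the robot as it stands.
- The arm moves only by the tool drive_tool, never from a script. Its argument "steps" is a list of rows, each an object of numbers: "dx", "dy", "dz": the shift along the tool's x, y, z in cm; "wx", "wy", "wz": the turn, a rotation vector about the tool's x, y, z in rad. A call has 1 to 10 rows; each row shifts and turns the commanded pose from where the row before left it, along the tool's axes as they then stand; what a row does not reach is not made up. A row lasts 1/12 s, in which the tool goes at most 41.7 mm and 7.16 degrees, less where a joint would pass 70% of its speed; a pose out of reach is approached as far as the arm can. A call is refused whole if a number of a shift passes 4.17 or a number of a turn 0.125, either way. A call with a gripper value outside its range is refused whole. "fingers" is the finger opening in cm, from 0 to 9.4, set as the call begins (left out, the last holds). The fingers move at their own pace and stop on an object; "squeeze" is the grip in N (left out, the last holds). Time passes only in rows, so rows that do not move let the fingers close. It gives the time, the measured TCP pose, the force, the opening and the grip force at its end, in the units of the state.
- bot.get_obs(): the state, without advancing time (a new reading comes with each control period).
- bot.capture(name): name is "side" or "top" or "wrist"; returns a dict with "image" (400x640x3 uint8, blue, green, red), "mtx" (3x3 intrinsics, pixels), "D" ([k1, k2, p1, p2, k3] as OpenCV has them; the pictures are not rectified), "eye" and "attitude" of the camera in the world; the wrist camera has in their place "tool_from_camera" (4x4, takes a point from camera to tool coordinates, whose origin is the TCP and whose axes are the flange's). Camera axes: x right, y down, z forward; pixel columns grow to the right and rows downward; lengths in m; the calibration is good to about 2 mm. A picture is of the moment at which its call begins: read the wrist's pose just before it. There is no depth.
- bot.hand_in(): hands the job in; it is judged then, once.
Trained networks look in the newest picture that a camera, given by its name, has taken for a name from the list of things; names that differ only in an ending like _2 or _b are one class to them, and where a whole thing is asked for, a point or a joint stands for the part that bears it (a point fixed in the world has none). Each returns a list of dicts, best first, with "confidence" (0 to 1); they miss things now and then, are a little off and sometimes report something else, mostly with a low value. They report only what shows in the picture. A call takes as long as a camera call. They do not tell look-alikes from the thing itself.
- bot.boxes_of(name, camera): "bbox" ([left, top, right, bottom] in pixels, round what is visible of it).
- bot.spot_point(name, camera): "pixel" ([row, column] in pixels: a listed point, or the origin of a listed thing).
The state is a dict: "clock": time; "joints": joint angles; "qvel": joint speeds; "effort": joint torques, N m; "position": TCP position; "eef_rot": TCP orientation; "wrist_force": force on the tool from outside, world axes, zero at the start; "torque": the same for the moment, N m; "gripper_width": opening from 0.0 (shut) to 1.0 (fully open); "grip_force": force on a finger pad.
Only numpy, scipy, OpenCV 4.12 (cv2) and the standard library are available. Lean on these libraries where they do the work, as an engineer would, in place of code of your own. Each camera call takes 0.05 s, during which the arm holds its last target. There are 200 camera calls.

## Working session

There is one attempt and no reset: what is moved stays moved. The work goes in short steps, Python scripts to look and compute and a tool call to move; the robot and the scene stay as the last step left them, time stands still between calls to the robot, and variables do not carry over. Pictures are saved under pics/ and viewed, at most 10 in all, crops included, and the job is handed in when it is done.

Besides the shell and the picture viewer there is one more tool, called after ">>>" as name([rows], argument=value, ...), one row to a line, values as JSON. drive_tool: Moves the arm, as the interface text tells. Its arguments: {"type":"object","properties":{"steps":{"type":"array"},"fingers":{"type":"number"},"squeeze":{"type":"number"}},"required":["steps"]}

```bash
mkdir -p pics; ls; cat > h.py <<'E'
import numpy as np, cv2
from scipy.spatial.transform import Rotation as R
from bench import bot
def q2R(q): return R.from_quat([q[1],q[2],q[3],q[0]]).as_matrix()
def cam(name):
    o=bot.get_obs(); c=bot.capture(name)
    if name=="wrist":
        T=np.array(c["tool_from_camera"]); Rt=q2R(o["eef_rot"])
        c["R"]=Rt@T[:3,:3]; c["t"]=Rt@T[:3,3]+np.array(o["position"])
    else:
        a=np.array(c["attitude"]); c["R"]=a if a.shape==(3,3) else q2R(a); c["t"]=np.array(c["eye"])
    return c
def onz(c,rc,z):
    p=cv2.undistortPoints(np.array([[[rc[1],rc[0]]]],float),np.array(c["mtx"]),np.array(c["D"]))[0,0]
    d=c["R"]@np.array([p[0],p[1],1]); return c["t"]+d*(z-c["t"][2])/d[2]
def pix(c,P):
    rv=cv2.Rodrigues(c["R"].T)[0]; t=-c["R"].T@c["t"]
    return cv2.projectPoints(np.atleast_2d(np.array(P,float)),rv,t,np.array(c["mtx"]),np.array(c["D"]))[0][:,0]
E
python3 - <<'E'
from h import *
np.set_printoptions(precision=3,suppress=True)
Z=dict(stand=0,bay=0,edge=.106,disc_center=.110,tin_center=.025,crucible=0,stopper=0,jar=0,weight=0,smalltin=0,brush=0)
for n in ("top","side"):
    c=cam(n); cv2.imwrite(f"pics/{n}0.png",c["image"]); print(n,c["t"],c["attitude"])
    for k,z in Z.items():
        for s in bot.spot_point(k,n)[:4]:
            print(k,np.array(s["pixel"]),round(s["confidence"],2),onz(c,s["pixel"],z))
print(bot.get_obs()["eef_rot"])
E
```

```text
pics
top [0.451 0.043 0.999] [ 0.05  -0.702  0.71  -0.029]
stand [213.4 408.9] 0.71 [ 0.525 -0.117  0.   ]
edge [209.  388.1] 0.82 [ 0.527 -0.058  0.106]
disc_center [214.3 419.1] 0.77 [ 0.515 -0.12   0.11 ]
disc_center [285.9 355.3] 0.67 [0.372 0.012 0.11 ]
disc_center [297.1 430.3] 0.6 [ 0.349 -0.137  0.11 ]
tin_center [207.5 328.9] 0.62 [0.538 0.065 0.025]
stopper [242.1 468.4] 0.77 [ 0.458 -0.25  -0.   ]
stopper [155.5 370.7] 0.68 [ 0.661 -0.033  0.   ]
jar [140.8 405.2] 0.79 [ 0.695 -0.114  0.   ]
weight [191. 472.] 0.67 [ 0.575 -0.263 -0.   ]
smalltin [154.7 307.2] 0.7 [0.665 0.115 0.   ]
brush [206.6 327.7] 0.56 [0.543 0.068 0.   ]
side [ 0.401 -0.633  0.858] [-0.365  0.927 -0.081  0.041]
stand [288.8 325.8] 0.73 [ 0.526 -0.12   0.   ]
edge [236.3 319.8] 0.98 [ 0.522 -0.062  0.106]
disc_center [250.  243.9] 0.98 [ 0.369 -0.074  0.11 ]
disc_center [317.1 235.2] 0.86 [ 0.343 -0.216  0.11 ]
disc_center [257.5 325.8] 0.77 [ 0.523 -0.118  0.11 ]
tin_center [212.1 315.8] 0.92 [0.539 0.071 0.025]
crucible [247.1 372.4] 0.5 [ 0.651 -0.032  0.   ]
stopper [347. 301.] 0.85 [ 0.454 -0.24   0.   ]
stopper [282.6 401.4] 0.39 [ 0.688 -0.134  0.   ]
jar [279.6 403.7] 0.6 [ 0.695 -0.127  0.   ]
weight [343.1 365.4] 0.67 [ 0.578 -0.254  0.   ]
smalltin [200.2 364.7] 0.79 [0.668 0.11  0.   ]
smalltin [258.7 323.9] 0.37 [ 0.537 -0.044  0.   ]
brush [134.1 316. ] 0.59 [ 0.595  0.377 -0.   ]
brush [247.6 377.5] 0.35 [ 0.662 -0.035  0.   ]
[0.    0.226 0.974 0.   ]
```

View pics/top0.png

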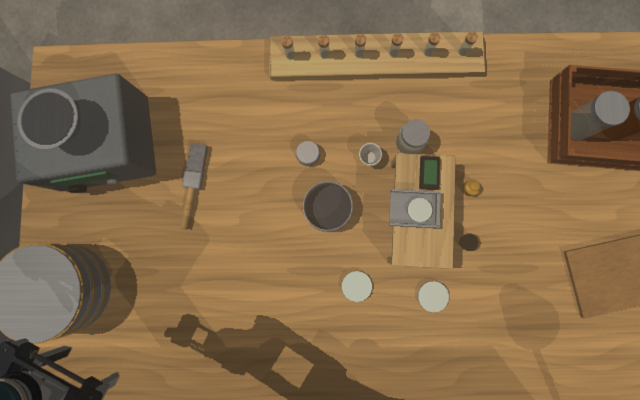

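View pics/side0.png

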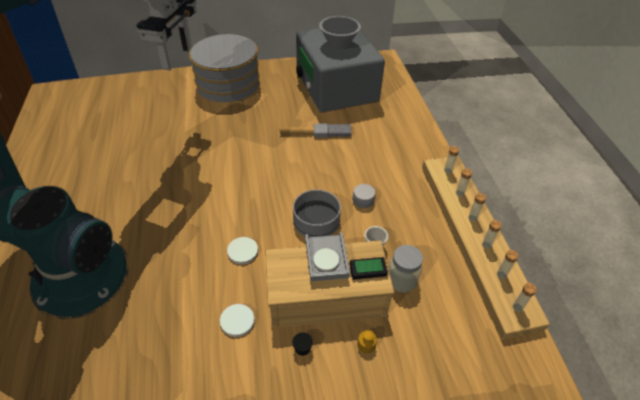

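The top view shows three look-alike discs. One is on the tray at pixel (419,210), and two larger ones lie on the counter at (357,286) and (433,296). The disc on the tray is the one for the job. The large tin is at (328,206), and the tray's open edge is near x=390, facing the tin. The side view agrees. I'll move closer and check with the wrist camera.

>>> drive_tool([
  {"dx": -2.9,"dy": -1.55,"dz": -0.5},
  {"dx": -2.9,"dy": -1.55,"dz": -0.5},
  {"dx": -2.9,"dy": -1.55,"dz": -0.5},
  {"dx": -2.9,"dy": -1.55,"dz": -0.5},
  {"dx": -2.9,"dy": -1.55,"dz": -0.5},
  {"dx": -2.9,"dy": -1.55,"dz": -0.5},
  {"dx": -2.9,"dy": -1.55,"dz": -0.5},
  {"dx": -2.9,"dy": -1.55,"dz": -0.5},
  {"dx": -2.9,"dy": -1.55,"dz": -0.5},
  {"dx": -2.9,"dy": -1.55,"dz": -0.5},
], fingers=6.6)

```text
invalid input at $.steps[0]: expected keys dx, dy, dz, wx, wy, wz
```

>>> drive_tool([
  {"dx": -2.9,"dy": -1.55,"dz": -0.5},
  {"dx": -2.9,"dy": -1.55,"dz": -0.5},
  {"dx": -2.9,"dy": -1.55,"dz": -0.5},
  {"wz": 0.12},
  {"wz": 0.12},
  {"wz": 0.12},
  {"wz": 0.12},
  {"wz": 0.12},
  {"wz": 0.12},
  {"wz": 0.12},
])

```text
invalid input at $.steps[0]: expected keys dx, dy, dz, wx, wy, wz
```

>>> drive_tool([
  {"wz": 0.12},
  {"wz": 0.12},
  {"wz": 0.04},
  {},
])

```text
invalid input at $.steps[0]: expected keys dx, dy, dz, wx, wy, wz
```

```bash
python3 - <<'E'
from h import *
np.set_printoptions(precision=3,suppress=True)
o=bot.get_obs(); print(o["clock"],o["position"],q2R(o["eef_rot"]),o["wrist_force"],o["gripper_width"])
c=cam("wrist"); cv2.imwrite("pics/w1.png",c["image"]); print(c["t"])
import pickle; pickle.dump(c,open("w1.pkl","wb"))
for k,z in dict(edge=.106,disc_center=.110,tin_center=.025,stand=0,bay=0,crucible=0).items():
    for s in bot.spot_point(k,"wrist")[:3]: print(k,np.array(s["pixel"]),round(s["confidence"],2),onz(c,s["pixel"],z))
E
```

```text
1.2 [0.243 0.494 0.227] [[-0.897  0.441  0.   ]
 [ 0.441  0.897  0.   ]
 [-0.     0.    -1.   ]] [ 0.082  0.545 -0.483] 1.0000663445944515
[0.182 0.523 0.385]
```

View pics/w1.png

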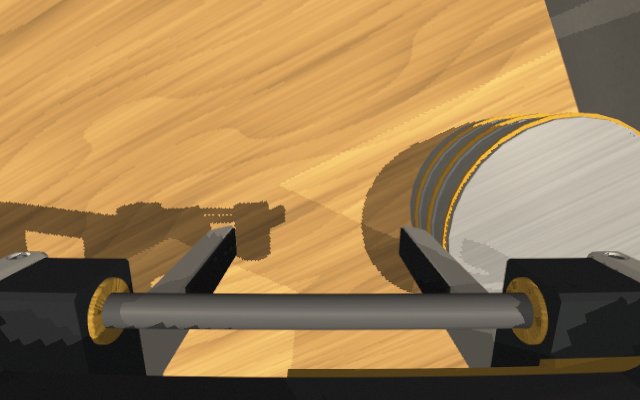

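All six keys are required, so nothing moved. I'll send the moves again.

>>> drive_tool([
  {"dx": -3.0,"dy": -2.4,"dz": -0.8,"wx": 0,"wy": 0,"wz": 0},
  {"dx": -3.0,"dy": -2.4,"dz": -0.8,"wx": 0,"wy": 0,"wz": 0},
  {"dx": -3.0,"dy": -2.4,"dz": -0.8,"wx": 0,"wy": 0,"wz": 0},
  {"dx": -3.0,"dy": -2.4,"dz": -0.8,"wx": 0,"wy": 0,"wz": 0},
  {"dx": -3.0,"dy": -2.4,"dz": -0.8,"wx": 0,"wy": 0,"wz": 0},
  {"dx": -3.0,"dy": -2.4,"dz": -0.8,"wx": 0,"wy": 0,"wz": 0},
  {"dx": -3.0,"dy": -2.4,"dz": -0.8,"wx": 0,"wy": 0,"wz": 0},
  {"dx": -3.0,"dy": -2.4,"dz": -0.8,"wx": 0,"wy": 0,"wz": 0},
  {"dx": -3.0,"dy": -2.4,"dz": -0.8,"wx": 0,"wy": 0,"wz": 0},
  {"dx": -3.0,"dy": -2.4,"dz": -0.8,"wx": 0,"wy": 0,"wz": 0},
], fingers=6.6)

```text
clock: 2.38
position: [0.4063, 0.1441, 0.3082]
eef_rot: [0.001, 0.226, 0.974, 0.0]
wrist_force: [1.5, 0.1, -0.7]
gripper_width: 0.701
grip_force: 0.0
```

>>> drive_tool([
  {"dx": -3.0,"dy": -2.4,"dz": 0,"wx": 0,"wy": 0,"wz": 0},
  {"dx": -3.0,"dy": -2.4,"dz": 0,"wx": 0,"wy": 0,"wz": 0},
  {"dx": -3.0,"dy": -2.4,"dz": 0,"wx": 0,"wy": 0,"wz": 0},
  {"dx": -3.0,"dy": -2.4,"dz": 0,"wx": 0,"wy": 0,"wz": 0},
  {"dx": -3.0,"dy": -2.4,"dz": 0,"wx": 0,"wy": 0,"wz": 0},
  {"dx": -3.0,"dy": -2.4,"dz": 0,"wx": 0,"wy": 0,"wz": 0},
  {"dx": -3.0,"dy": -2.4,"dz": 0,"wx": 0,"wy": 0,"wz": 0},
  {"dx": 0,"dy": 0,"dz": 0,"wx": 0,"wy": 0,"wz": 0.12},
  {"dx": 0,"dy": 0,"dz": 0,"wx": 0,"wy": 0,"wz": 0.12},
  {"dx": 0,"dy": 0,"dz": 0,"wx": 0,"wy": 0,"wz": 0.12},
])

```text
clock: 3.22
position: [0.5205, -0.0986, 0.307]
eef_rot: [-0.001, 0.401, 0.916, 0.0]
wrist_force: [0.6, 0.2, 1.0]
gripper_width: 0.701
grip_force: 0.0
```

>>> drive_tool([
  {"dx": 0,"dy": 0,"dz": 0,"wx": 0,"wy": 0,"wz": 0.12},
  {"dx": 0,"dy": 0,"dz": 0,"wx": 0,"wy": 0,"wz": 0.12},
  {"dx": 0,"dy": 0,"dz": 0,"wx": 0,"wy": 0,"wz": 0.12},
  {"dx": 0,"dy": 0,"dz": 0,"wx": 0,"wy": 0,"wz": 0.12},
  {"dx": 0,"dy": 0,"dz": 0,"wx": 0,"wy": 0,"wz": 0.12},
  {"dx": 0,"dy": 0,"dz": 0,"wx": 0,"wy": 0,"wz": 0.12},
  {"dx": 0,"dy": 0,"dz": 0,"wx": 0,"wy": 0,"wz": 0.04},
  {"dx": 0,"dy": 0,"dz": 0,"wx": 0,"wy": 0,"wz": 0},
  {"dx": 0,"dy": 0,"dz": 0,"wx": 0,"wy": 0,"wz": 0},
])

```text
clock: 3.97
position: [0.5204, -0.0975, 0.3075]
eef_rot: [0.0, 0.709, 0.705, 0.0]
wrist_force: [-0.8, -0.3, 0.4]
gripper_width: 0.701
grip_force: 0.0
```

```bash
python3 - <<'E'
from h import *
np.set_printoptions(precision=3,suppress=True)
o=bot.get_obs(); print(o["clock"],o["position"],q2R(o["eef_rot"]),o["wrist_force"],o["gripper_width"])
c=cam("wrist"); cv2.imwrite("pics/w2.png",c["image"]); print(c["t"])
import pickle; pickle.dump({k:c[k] for k in("R","t","mtx","D")},open("w2.pkl","wb"))
for k,z in dict(edge=.106,disc_center=.110,tin_center=.025,stand=0,bay=0,crucible=0).items():
    for s in bot.spot_point(k,"wrist")[:3]: print(k,np.array(s["pixel"]),round(s["confidence"],2),onz(c,s["pixel"],z))
E
```

```text
3.9667 [ 0.52  -0.098  0.307] [[ 0.005  1.     0.   ]
 [ 1.    -0.005  0.   ]
 [ 0.     0.    -1.   ]] [-0.761 -0.251  0.431] 0.7010504335145139
[ 0.52  -0.031  0.465]
edge [150.8 325. ] 0.72 [ 0.528 -0.062  0.106]
disc_center [217.6 191.3] 0.96 [ 0.378 -0.135  0.11 ]
disc_center [204.  317.6] 0.64 [ 0.52 -0.12  0.11]
disc_center [ 95.2 202.4] 0.57 [ 0.401 -0.004  0.11 ]
tin_center [ 40.8 331.5] 0.82 [0.538 0.066 0.025]
stand [186.3 318.9] 0.9 [ 0.522 -0.122  0.   ]
crucible [117.9 412.8] 0.6 [ 0.65  -0.027  0.   ]
```

View pics/w2.png

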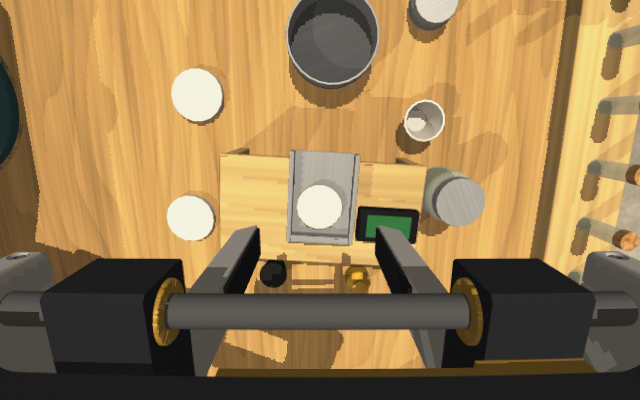

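The wrist view shows the tray with the disc at (319,206), its open edge running from about (290,151) to (358,156), and the tin at (332,40). The crucible (424,120) and small tin (434,8) are clear of the path. Next I'll get the stand's yaw from its edges.

```bash
python3 - <<'E'
from h import *
import pickle
np.set_printoptions(precision=4,suppress=True)
c=pickle.load(open("w2.pkl","rb"))
for n,a,b,z in [("roof front",(155,220),(166,425),.092),("rim open",(151,290),(156,358),.118),("rim closed",(243,288),(245,352),.118),("rim left",(243,288),(151,290),.118),("rim right",(245,352),(156,358),.118)]:
    A,B=onz(c,a,z),onz(c,b,z); d=B-A; print(n,A,B,np.hypot(*d[:2])*1e3,np.degrees(np.arctan2(d[1],d[0])))
img=cv2.imread("pics/w2.png"); cv2.imwrite("pics/w2c.png",cv2.resize(img[135:255,205:440],None,fx=3.4,fy=3.4,interpolation=cv2.INTER_CUBIC))
top=bot.capture("top")
E
```

```text
roof front [ 0.41   -0.0674  0.092 ] [ 0.6416 -0.0807  0.092 ] 231.89287068856802 -3.293002835969527
rim open [ 0.4911 -0.0611  0.118 ] [ 0.562  -0.0666  0.118 ] 71.11518449317732 -4.405247876189646
rim closed [ 0.4866 -0.1627  0.118 ] [ 0.5578 -0.1653  0.118 ] 71.25961317094543 -2.123956075809767
rim left [ 0.4866 -0.1627  0.118 ] [ 0.4911 -0.0611  0.118 ] 101.6706375992077 87.42056588191136
rim right [ 0.5578 -0.1653  0.118 ] [ 0.562  -0.0666  0.118 ] 98.83851376543973 87.52391419769984
```

View pics/w2c.png

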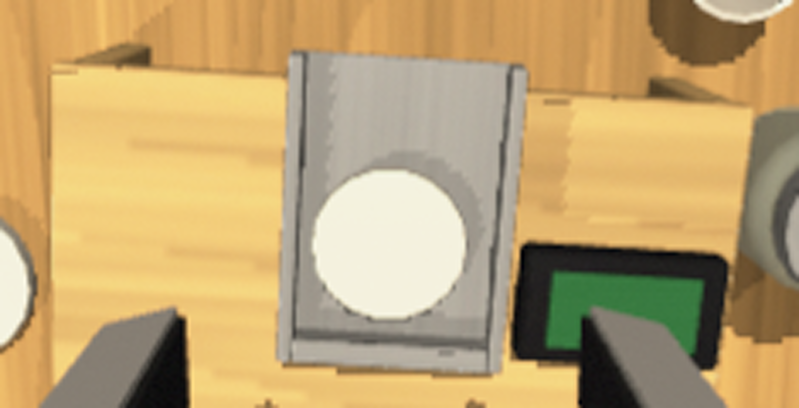

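>>> drive_tool([
  {"dx": 0,"dy": 0,"dz": 0,"wx": 0,"wy": 0,"wz": 0.047},
  {"dx": 3.4,"dy": 0.1,"dz": 0,"wx": 0,"wy": 0,"wz": 0},
  {"dx": 3.4,"dy": 0.1,"dz": 0,"wx": 0,"wy": 0,"wz": 0},
  {"dx": 3.4,"dy": 0.1,"dz": 0,"wx": 0,"wy": 0,"wz": 0},
  {"dx": 3.4,"dy": 0.1,"dz": 0,"wx": 0,"wy": 0,"wz": 0},
  {"dx": 3.4,"dy": 0.1,"dz": 0,"wx": 0,"wy": 0,"wz": 0},
  {"dx": 3.4,"dy": 0.1,"dz": 0,"wx": 0,"wy": 0,"wz": 0},
  {"dx": 3.7,"dy": 0.2,"dz": 0,"wx": 0,"wy": 0,"wz": 0},
  {"dx": 0,"dy": 0,"dz": 4,"wx": 0,"wy": 0,"wz": 0},
  {"dx": 0,"dy": 0,"dz": 4,"wx": 0,"wy": 0,"wz": 0},
])

```text
clock: 5.2
position: [0.5429, 0.1454, 0.23]
eef_rot: [0.002, 0.724, 0.69, 0.004]
wrist_force: [0.9, -0.4, -0.7]
gripper_width: 0.703
grip_force: 0.0
```

>>> drive_tool([
  {"dx": 0,"dy": 0,"dz": 4,"wx": 0,"wy": 0,"wz": 0},
  {"dx": 0,"dy": 0,"dz": 4,"wx": 0,"wy": 0,"wz": 0},
  {"dx": 0,"dy": 0,"dz": 3,"wx": 0,"wy": 0,"wz": 0},
  {"dx": 0,"dy": 0,"dz": 0,"wx": 0,"wy": 0,"wz": 0},
])

```text
clock: 5.53
position: [0.5359, 0.142, 0.1091]
eef_rot: [-0.004, 0.725, 0.688, -0.006]
wrist_force: [-1.0, 0.0, -1.2]
gripper_width: 0.701
grip_force: 0.0
```

```bash
cat >> h.py <<'E'
E0=np.array([.5265,-.063]); a=np.radians(3); U=np.array([np.sin(a),np.cos(a)]); V=np.array([np.cos(a),-np.sin(a)])
def uv(p): p=np.array(p[:2])-E0; return np.round(1e3*np.array([p@U,p@V]),1)
E
python3 - <<'E'
from h import *
np.set_printoptions(precision=3,suppress=True)
o=bot.get_obs(); r=q2R(o["eef_rot"]); print(o["clock"],o["position"],uv(o["position"]),r[:,0],o["wrist_force"],o["gripper_width"])
for n in("top","side"):
    c=cam(n)
    for k,z in dict(edge=.106,disc_center=.110,tin_center=.025).items():
        for s in bot.spot_point(k,n)[:3]: p=onz(c,s["pixel"],z); print(n,k,round(s["confidence"],2),p,uv(p))
E
```

```text
5.5333 [0.536 0.142 0.109] [205.2  -1.4] [ 0.053  0.999 -0.003] [-1.037  0.028 -1.176] 0.7008018350760936
top edge 0.83 [ 0.527 -0.066  0.106] [-2.8  0.9]
top disc_center 0.93 [0.371 0.017 0.11 ] [  72. -159.]
top disc_center 0.89 [ 0.524 -0.116  0.11 ] [-53.1   0.5]
top disc_center 0.85 [ 0.348 -0.145  0.11 ] [ -91.3 -173.5]
top tin_center 0.89 [0.537 0.064 0.025] [127.6   3.9]
side edge 0.57 [ 0.526 -0.056  0.106] [ 6.6 -0.5]
side disc_center 0.94 [ 0.527 -0.118  0.11 ] [-54.4   3.8]
side disc_center 0.71 [ 0.344 -0.221  0.11 ] [-167.3 -174.3]
side disc_center 0.69 [ 0.36  -0.082  0.11 ] [ -27.2 -164.9]
side tin_center 0.56 [0.538 0.071 0.025] [134.5   4.9]
```

>>> drive_tool([
  {"dx": 0,"dy": 0,"dz": 3.0,"wx": 0,"wy": 0,"wz": 0},
  {"dx": 0,"dy": 0,"dz": 3.0,"wx": 0,"wy": 0,"wz": 0},
  {"dx": 0,"dy": 0,"dz": 1.0,"wx": 0,"wy": 0,"wz": 0},
  {"dx": 0,"dy": 0,"dz": 0,"wx": 0,"wy": 0,"wz": 0},
  {"dx": 0,"dy": 0,"dz": 0,"wx": 0,"wy": 0,"wz": 0},
])

```text
clock: 6.35
position: [0.5414, 0.1428, 0.0481]
eef_rot: [0.0, 0.726, 0.688, 0.0]
wrist_force: [-0.4, -0.2, 0.6]
gripper_width: 0.705
grip_force: 0.0
```

>>> drive_tool([
  {"dx": 0,"dy": 0,"dz": 0,"wx": 0,"wy": 0,"wz": 0},
])

```text
clock: 6.43
position: [0.5426, 0.143, 0.0497]
eef_rot: [0.001, 0.726, 0.688, 0.002]
wrist_force: [-0.5, -0.5, 0.2]
gripper_width: 0.704
grip_force: 0.0
```

>>> drive_tool([
  {"dx": 0,"dy": 0,"dz": 0,"wx": 0,"wy": 0,"wz": 0},
])

```text
clock: 6.52
position: [0.5428, 0.143, 0.0499]
eef_rot: [0.001, 0.726, 0.688, 0.002]
wrist_force: [0.1, 0.1, -0.2]
gripper_width: 0.699
grip_force: 0.0
```

>>> drive_tool([
  {"dx": 0,"dy": 0,"dz": 1.6,"wx": 0,"wy": 0,"wz": 0},
  {"dx": -0.8,"dy": 0,"dz": 0,"wx": 0,"wy": 0,"wz": 0},
  {"dx": -0.8,"dy": 0,"dz": 0,"wx": 0,"wy": 0,"wz": 0},
  {"dx": -0.8,"dy": 0,"dz": 0,"wx": 0,"wy": 0,"wz": 0},
  {"dx": -0.8,"dy": 0,"dz": 0,"wx": 0,"wy": 0,"wz": 0},
  {"dx": -0.8,"dy": -0.1,"dz": 0,"wx": 0,"wy": 0,"wz": 0},
  {"dx": -0.8,"dy": -0.1,"dz": 0,"wx": 0,"wy": 0,"wz": 0},
  {"dx": -0.8,"dy": -0.1,"dz": 0,"wx": 0,"wy": 0,"wz": 0},
  {"dx": 0,"dy": 0,"dz": 0,"wx": 0,"wy": 0,"wz": 0},
  {"dx": 0,"dy": 0,"dz": 0,"wx": 0,"wy": 0,"wz": 0},
])

```text
clock: 7.35
position: [0.535, 0.086, 0.0315]
eef_rot: [0.0, 0.726, 0.688, -0.0]
wrist_force: [-0.3, 0.3, 1.0]
gripper_width: 0.702
grip_force: 0.0
```

```bash
cat > look.py <<'E'
from h import *
np.set_printoptions(precision=3,suppress=True)
o=bot.get_obs(); r=q2R(o["eef_rot"]); print(o["clock"],o["position"],uv(o["position"]),r[:,0],o["wrist_force"])
for n in("top","side"):
    c=cam(n)
    for k,z in dict(edge=.106,tin_center=.025,disc_center=.11).items():
        for s in bot.spot_point(k,n)[:3]: p=onz(c,s["pixel"],z); print(n,k,round(s["confidence"],2),p,uv(p))
E
python3 look.py
```

```text
7.35 [0.535 0.086 0.032] [149.3   0.7] [ 0.054  0.999 -0.001] [-0.288  0.322  0.954]
top edge 0.69 [ 0.529 -0.062  0.106] [0.9 2.6]
top disc_center 0.94 [ 0.52  -0.119  0.11 ] [-55.8  -4.1]
top disc_center 0.87 [0.369 0.016 0.11 ] [  70.7 -160.9]
top disc_center 0.8 [ 0.343 -0.136  0.11 ] [ -82.3 -179. ]
side edge 0.95 [ 0.526 -0.058  0.106] [ 5.1 -1.1]
side edge 0.23 [ 0.454 -0.285  0.106] [-225.4  -61.1]
side tin_center 0.63 [0.532 0.033 0.025] [96.1  0.3]
side disc_center 0.8 [ 0.528 -0.127  0.11 ] [-64.    5.3]
side disc_center 0.62 [ 0.359 -0.071  0.11 ] [ -16.4 -166.8]
side disc_center 0.56 [ 0.339 -0.222  0.11 ] [-168.6 -179. ]
```

>>> drive_tool([
  {"dx": -0.7,"dy": 0,"dz": 0,"wx": 0,"wy": 0,"wz": 0},
  {"dx": -0.7,"dy": 0,"dz": 0,"wx": 0,"wy": 0,"wz": 0},
  {"dx": -0.7,"dy": 0,"dz": 0,"wx": 0,"wy": 0,"wz": 0},
  {"dx": -0.7,"dy": 0,"dz": 0,"wx": 0,"wy": 0,"wz": 0},
  {"dx": -0.6,"dy": 0,"dz": 0,"wx": 0,"wy": 0,"wz": 0},
  {"dx": -0.5,"dy": 0,"dz": 0,"wx": 0,"wy": 0,"wz": 0},
  {"dx": 0,"dy": 0,"dz": 0,"wx": 0,"wy": 0,"wz": 0},
  {"dx": 0,"dy": 0,"dz": 0,"wx": 0,"wy": 0,"wz": 0},
])

```text
clock: 8.42
position: [0.5331, 0.0474, 0.0316]
eef_rot: [0.0, 0.726, 0.688, -0.0]
wrist_force: [0.0, 0.2, -0.7]
gripper_width: 0.702
grip_force: 0.0
```

>>> drive_tool([
  {"dx": -0.15,"dy": 0,"dz": 0,"wx": 0,"wy": 0,"wz": 0},
  {"dx": -0.15,"dy": 0,"dz": 0,"wx": 0,"wy": 0,"wz": 0},
  {"dx": -0.1,"dy": 0,"dz": 0,"wx": 0,"wy": 0,"wz": 0},
])

```text
clock: 8.67
position: [0.533, 0.0444, 0.0316]
eef_rot: [-0.0, 0.725, 0.688, 0.0]
wrist_force: [-0.2, 1.0, 0.0]
gripper_width: 0.699
grip_force: 0.6
```

>>> drive_tool([
  {"dx": -0.15,"dy": 0,"dz": 0,"wx": 0,"wy": 0,"wz": 0},
  {"dx": -0.1,"dy": 0,"dz": 0,"wx": 0,"wy": 0,"wz": 0},
])

```text
clock: 8.83
position: [0.5328, 0.0418, 0.0316]
eef_rot: [-0.0, 0.725, 0.688, 0.0]
wrist_force: [0.6, 0.7, 0.4]
gripper_width: 0.699
grip_force: 0.7
```

>>> drive_tool([
  {"dx": -0.1,"dy": 0,"dz": 0,"wx": 0,"wy": 0,"wz": 0},
  {"dx": -0.1,"dy": 0,"dz": 0,"wx": 0,"wy": 0,"wz": 0},
])

```text
clock: 9.0
position: [0.5327, 0.0397, 0.0316]
eef_rot: [-0.0, 0.726, 0.688, 0.0]
wrist_force: [0.5, 2.3, 1.2]
gripper_width: 0.702
grip_force: 0.7
```

>>> drive_tool([
  {"dx": -0.1,"dy": 0,"dz": 0,"wx": 0,"wy": 0,"wz": 0},
  {"dx": -0.1,"dy": 0,"dz": 0,"wx": 0,"wy": 0,"wz": 0},
])

```text
clock: 9.17
position: [0.5326, 0.0376, 0.0316]
eef_rot: [-0.0, 0.726, 0.688, 0.0]
wrist_force: [0.5, 1.4, 0.4]
gripper_width: 0.694
grip_force: 0.8
```

```bash
python3 look.py; python3 -c "
from h import *
c=cam('side'); im=c['image'][170:330,240:440]; cv2.imwrite('pics/s3.png',cv2.resize(im,None,fx=3.6,fy=3.6,interpolation=cv2.INTER_CUBIC))"
```

```text
9.1667 [0.533 0.038 0.032] [100.7   0.8] [0.053 0.999 0.   ] [0.465 1.443 0.399]
top edge 0.71 [ 0.528 -0.065  0.106] [-2.1  1.9]
top tin_center 0.85 [ 0.537 -0.018  0.025] [45.1  8.1]
top disc_center 0.97 [ 0.344 -0.133  0.11 ] [ -79.7 -178.9]
top disc_center 0.77 [ 0.52  -0.127  0.11 ] [-64.7  -3.3]
top disc_center 0.75 [0.369 0.014 0.11 ] [  68.9 -161.6]
side edge 0.62 [ 0.527 -0.057  0.106] [5.7 0.4]
side tin_center 0.85 [ 0.534 -0.01   0.025] [53.2  4.7]
side disc_center 0.77 [ 0.366 -0.076  0.11 ] [ -21.  -159.9]
side disc_center 0.63 [ 0.339 -0.22   0.11 ] [-167.1 -178.7]
side disc_center 0.62 [ 0.521 -0.118  0.11 ] [-54.9  -2.3]
```

View pics/s3.png

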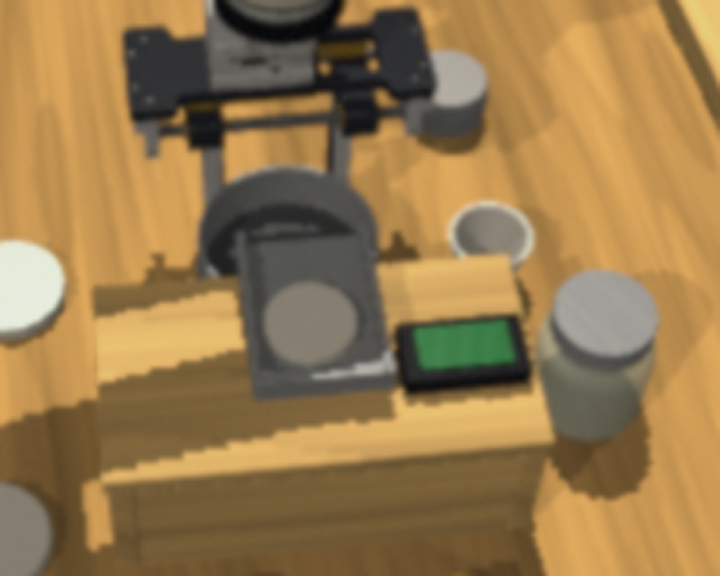

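The side crop shows the tin seated in both fingers and centred in front of the tray (tin about (288,230), tray edge (300,240)). No bumper contact yet, so I'll keep feeling for it.

>>> drive_tool([
  {"dx": -0.1,"dy": 0,"dz": 0,"wx": 0,"wy": 0,"wz": 0},
  {"dx": -0.1,"dy": 0,"dz": 0,"wx": 0,"wy": 0,"wz": 0},
  {"dx": -0.05,"dy": 0,"dz": 0,"wx": 0,"wy": 0,"wz": 0},
])

```text
clock: 9.87
position: [0.5324, 0.0352, 0.0315]
eef_rot: [-0.0, 0.726, 0.688, 0.0]
wrist_force: [0.4, 1.9, 0.6]
gripper_width: 0.702
grip_force: 0.9
```

>>> drive_tool([
  {"dx": -0.1,"dy": 0,"dz": 0,"wx": 0,"wy": 0,"wz": 0},
  {"dx": -0.05,"dy": 0,"dz": 0,"wx": 0,"wy": 0,"wz": 0},
])

```text
clock: 10.03
position: [0.5323, 0.0336, 0.0315]
eef_rot: [-0.0, 0.726, 0.688, 0.0]
wrist_force: [0.5, 2.2, 1.1]
gripper_width: 0.702
grip_force: 0.9
```

>>> drive_tool([
  {"dx": -0.1,"dy": 0,"dz": 0,"wx": 0,"wy": 0,"wz": 0},
  {"dx": -0.05,"dy": 0,"dz": 0,"wx": 0,"wy": 0,"wz": 0},
])

```text
clock: 10.2
position: [0.5322, 0.032, 0.0315]
eef_rot: [-0.0, 0.726, 0.688, 0.0]
wrist_force: [-0.6, 1.8, 1.8]
gripper_width: 0.7
grip_force: 0.9
```

>>> drive_tool([
  {"dx": -0.1,"dy": 0,"dz": 0,"wx": 0,"wy": 0,"wz": 0},
  {"dx": -0.05,"dy": 0,"dz": 0,"wx": 0,"wy": 0,"wz": 0},
])

```text
clock: 10.37
position: [0.5322, 0.0305, 0.0315]
eef_rot: [-0.0, 0.726, 0.688, 0.0]
wrist_force: [0.2, 2.1, 1.3]
gripper_width: 0.7
grip_force: 0.9
```

>>> drive_tool([
  {"dx": -0.1,"dy": 0,"dz": 0,"wx": 0,"wy": 0,"wz": 0},
  {"dx": -0.05,"dy": 0,"dz": 0,"wx": 0,"wy": 0,"wz": 0},
])

```text
clock: 10.53
position: [0.5321, 0.029, 0.0315]
eef_rot: [0.0, 0.726, 0.688, 0.0]
wrist_force: [0.4, 2.2, 1.2]
gripper_width: 0.702
grip_force: 0.9
```

>>> drive_tool([
  {"dx": -0.1,"dy": 0,"dz": 0,"wx": 0,"wy": 0,"wz": 0},
  {"dx": -0.05,"dy": 0,"dz": 0,"wx": 0,"wy": 0,"wz": 0},
])

```text
clock: 10.7
position: [0.532, 0.0275, 0.0315]
eef_rot: [0.0, 0.726, 0.688, 0.0]
wrist_force: [-0.4, 1.2, 0.9]
gripper_width: 0.706
grip_force: 0.9
```

>>> drive_tool([
  {"dx": -0.1,"dy": 0,"dz": 0,"wx": 0,"wy": 0,"wz": 0},
  {"dx": -0.05,"dy": 0,"dz": 0,"wx": 0,"wy": 0,"wz": 0},
])

```text
clock: 10.87
position: [0.5319, 0.026, 0.0315]
eef_rot: [0.0, 0.726, 0.688, 0.0]
wrist_force: [-0.2, 2.2, 0.5]
gripper_width: 0.702
grip_force: 0.9
```

>>> drive_tool([
  {"dx": -0.1,"dy": 0,"dz": 0,"wx": 0,"wy": 0,"wz": 0},
  {"dx": -0.05,"dy": 0,"dz": 0,"wx": 0,"wy": 0,"wz": 0},
])

```text
clock: 11.03
position: [0.5319, 0.0245, 0.0315]
eef_rot: [0.0, 0.726, 0.688, 0.0]
wrist_force: [0.2, 1.9, 2.3]
gripper_width: 0.705
grip_force: 0.9
```

>>> drive_tool([
  {"dx": -0.1,"dy": 0,"dz": 0,"wx": 0,"wy": 0,"wz": 0},
  {"dx": -0.05,"dy": 0,"dz": 0,"wx": 0,"wy": 0,"wz": 0},
])

```text
clock: 11.2
position: [0.5318, 0.023, 0.0315]
eef_rot: [0.0, 0.726, 0.688, 0.0]
wrist_force: [1.1, 1.9, 1.5]
gripper_width: 0.7
grip_force: 0.9
```

>>> drive_tool([
  {"dx": -0.1,"dy": 0,"dz": 0,"wx": 0,"wy": 0,"wz": 0},
  {"dx": -0.05,"dy": 0,"dz": 0,"wx": 0,"wy": 0,"wz": 0},
])

```text
clock: 11.37
position: [0.5317, 0.0215, 0.0315]
eef_rot: [0.0, 0.726, 0.688, 0.0]
wrist_force: [-0.1, 2.7, 0.3]
gripper_width: 0.704
grip_force: 0.9
```

>>> drive_tool([
  {"dx": -0.1,"dy": 0,"dz": 0,"wx": 0,"wy": 0,"wz": 0},
  {"dx": -0.05,"dy": 0,"dz": 0,"wx": 0,"wy": 0,"wz": 0},
])

```text
clock: 11.53
position: [0.5316, 0.02, 0.0315]
eef_rot: [-0.0, 0.726, 0.688, 0.0]
wrist_force: [0.5, 1.5, 1.1]
gripper_width: 0.705
grip_force: 1.0
```

>>> drive_tool([
  {"dx": -0.1,"dy": 0,"dz": 0,"wx": 0,"wy": 0,"wz": 0},
  {"dx": -0.05,"dy": 0,"dz": 0,"wx": 0,"wy": 0,"wz": 0},
])

```text
clock: 11.7
position: [0.5315, 0.0185, 0.0315]
eef_rot: [-0.0, 0.726, 0.688, 0.0]
wrist_force: [-0.7, 1.6, 1.5]
gripper_width: 0.707
grip_force: 1.0
```

>>> drive_tool([
  {"dx": -0.1,"dy": 0,"dz": 0,"wx": 0,"wy": 0,"wz": 0},
  {"dx": -0.05,"dy": 0,"dz": 0,"wx": 0,"wy": 0,"wz": 0},
])

```text
clock: 11.87
position: [0.5315, 0.017, 0.0315]
eef_rot: [-0.0, 0.726, 0.688, 0.0]
wrist_force: [0.3, 1.3, 1.1]
gripper_width: 0.702
grip_force: 1.0
```

>>> drive_tool([
  {"dx": -0.1,"dy": 0,"dz": 0,"wx": 0,"wy": 0,"wz": 0},
  {"dx": -0.05,"dy": 0,"dz": 0,"wx": 0,"wy": 0,"wz": 0},
])

```text
clock: 12.03
position: [0.5314, 0.0155, 0.0315]
eef_rot: [0.0, 0.726, 0.688, 0.0]
wrist_force: [0.3, 1.8, 0.6]
gripper_width: 0.703
grip_force: 1.0
```

>>> drive_tool([
  {"dx": -0.1,"dy": 0,"dz": 0,"wx": 0,"wy": 0,"wz": 0},
  {"dx": -0.05,"dy": 0,"dz": 0,"wx": 0,"wy": 0,"wz": 0},
])

```text
clock: 12.2
position: [0.5313, 0.0143, 0.0315]
eef_rot: [-0.0, 0.726, 0.688, 0.0]
wrist_force: [-0.7, 3.3, 1.8]
gripper_width: 0.704
grip_force: 1.6
```

Bumper contact: the force rose to 3.3 N. I'll press on gently.

>>> drive_tool([
  {"dx": -0.05,"dy": 0,"dz": 0,"wx": 0,"wy": 0,"wz": 0},
  {"dx": -0.05,"dy": 0,"dz": 0,"wx": 0,"wy": 0,"wz": 0},
  {"dx": 0,"dy": 0,"dz": 0,"wx": 0,"wy": 0,"wz": 0},
])

```text
clock: 12.45
position: [0.5312, 0.0137, 0.0315]
eef_rot: [-0.0, 0.726, 0.688, 0.0]
wrist_force: [0.1, 4.5, 2.1]
gripper_width: 0.702
grip_force: 2.2
```

>>> drive_tool([
  {"dx": 0,"dy": 0,"dz": 0,"wx": 0,"wy": 0,"wz": 0},
])

```text
clock: 12.53
position: [0.5312, 0.0137, 0.0315]
eef_rot: [-0.0, 0.726, 0.688, 0.0]
wrist_force: [-1.6, 5.5, 1.3]
gripper_width: 0.701
grip_force: 2.2
```

>>> drive_tool([
  {"dx": -0.05,"dy": 0,"dz": 0,"wx": 0,"wy": 0,"wz": 0},
  {"dx": -0.05,"dy": 0,"dz": 0,"wx": 0,"wy": 0,"wz": 0},
  {"dx": -0.05,"dy": 0,"dz": 0,"wx": 0,"wy": 0,"wz": 0},
  {"dx": 0,"dy": 0,"dz": 0,"wx": 0,"wy": 0,"wz": 0},
])

```text
clock: 12.87
position: [0.5311, 0.0129, 0.0315]
eef_rot: [-0.001, 0.726, 0.688, 0.001]
wrist_force: [-0.5, 6.7, 2.7]
gripper_width: 0.708
grip_force: 2.9
```

>>> drive_tool([
  {"dx": 0,"dy": 0,"dz": 0,"wx": 0,"wy": 0,"wz": 0},
])

```text
clock: 12.95
position: [0.5311, 0.0129, 0.0315]
eef_rot: [-0.001, 0.726, 0.688, 0.001]
wrist_force: [0.3, 7.0, 1.7]
gripper_width: 0.702
grip_force: 2.8
```

>>> drive_tool([
  {"dx": -0.05,"dy": 0,"dz": 0,"wx": 0,"wy": 0,"wz": 0},
  {"dx": -0.05,"dy": 0,"dz": 0,"wx": 0,"wy": 0,"wz": 0},
  {"dx": -0.02,"dy": 0,"dz": 0,"wx": 0,"wy": 0,"wz": 0},
  {"dx": 0,"dy": 0,"dz": 0,"wx": 0,"wy": 0,"wz": 0},
])

```text
clock: 13.28
position: [0.5311, 0.0123, 0.0315]
eef_rot: [-0.001, 0.725, 0.688, 0.001]
wrist_force: [0.2, 8.1, 2.1]
gripper_width: 0.701
grip_force: 3.5
```

>>> drive_tool([
  {"dx": 0,"dy": 0,"dz": 0,"wx": 0,"wy": 0,"wz": 0},
  {"dx": 0,"dy": 0,"dz": 0,"wx": 0,"wy": 0,"wz": 0},
  {"dx": 0,"dy": 0,"dz": 0,"wx": 0,"wy": 0,"wz": 0},
  {"dx": 0,"dy": 0,"dz": 0,"wx": 0,"wy": 0,"wz": 0},
  {"dx": 0,"dy": 0,"dz": 0,"wx": 0,"wy": 0,"wz": 0},
  {"dx": 0,"dy": 0,"dz": 0,"wx": 0,"wy": 0,"wz": 0},
  {"dx": 0,"dy": 0,"dz": 0,"wx": 0,"wy": 0,"wz": 0},
  {"dx": 0,"dy": 0,"dz": 0,"wx": 0,"wy": 0,"wz": 0},
  {"dx": 0,"dy": 0,"dz": 0,"wx": 0,"wy": 0,"wz": 0},
  {"dx": 0,"dy": 0,"dz": 0,"wx": 0,"wy": 0,"wz": 0},
])

```text
clock: 14.12
position: [0.5311, 0.0123, 0.0315]
eef_rot: [-0.001, 0.725, 0.688, 0.001]
wrist_force: [-0.5, 8.2, 2.2]
gripper_width: 0.703
grip_force: 3.5
```

>>> drive_tool([
  {"dx": 0,"dy": 0,"dz": 0,"wx": 0,"wy": 0,"wz": 0},
  {"dx": 0,"dy": 0,"dz": 0,"wx": 0,"wy": 0,"wz": 0},
  {"dx": 0,"dy": 0,"dz": 0,"wx": 0,"wy": 0,"wz": 0},
  {"dx": 0,"dy": 0,"dz": 0,"wx": 0,"wy": 0,"wz": 0},
])

```text
clock: 14.45
position: [0.5311, 0.0123, 0.0315]
eef_rot: [-0.001, 0.725, 0.688, 0.001]
wrist_force: [0.0, 9.3, 2.1]
gripper_width: 0.701
grip_force: 3.5
```

The pressure held steady at about 8 N for over 1 s. I'll back away, rise, shut the fingers and look.

>>> drive_tool([
  {"dx": 0.2,"dy": 0,"dz": 0,"wx": 0,"wy": 0,"wz": 0},
  {"dx": 0.3,"dy": 0,"dz": 0,"wx": 0,"wy": 0,"wz": 0},
  {"dx": 0.5,"dy": 0,"dz": 0,"wx": 0,"wy": 0,"wz": 0},
  {"dx": 1.5,"dy": 0,"dz": 0,"wx": 0,"wy": 0,"wz": 0},
  {"dx": 2.5,"dy": 0,"dz": -1,"wx": 0,"wy": 0,"wz": 0},
  {"dx": 1,"dy": 0,"dz": -3.5,"wx": 0,"wy": 0,"wz": 0},
  {"dx": 0,"dy": 0,"dz": -4,"wx": 0,"wy": 0,"wz": 0},
  {"dx": 0,"dy": 0,"dz": -4,"wx": 0,"wy": 0,"wz": 0},
  {"dx": 0,"dy": 0,"dz": -4,"wx": 0,"wy": 0,"wz": 0},
  {"dx": -1,"dy": 0,"dz": -4,"wx": 0,"wy": 0,"wz": 0},
])

```text
clock: 15.28
position: [0.5333, 0.0607, 0.238]
eef_rot: [0.0, 0.725, 0.689, -0.001]
wrist_force: [-0.2, 0.3, 0.2]
gripper_width: 0.699
grip_force: 0.0
```

>>> drive_tool([
  {"dx": -4,"dy": 0,"dz": 0,"wx": 0,"wy": 0,"wz": 0},
  {"dx": -4,"dy": 0,"dz": 0,"wx": 0,"wy": 0,"wz": 0},
  {"dx": -4,"dy": 0,"dz": 0,"wx": 0,"wy": 0,"wz": 0},
  {"dx": -4,"dy": 0,"dz": 0,"wx": 0,"wy": 0,"wz": 0},
  {"dx": -2.5,"dy": 0,"dz": 0,"wx": 0,"wy": 0,"wz": 0},
  {"dx": 0,"dy": 0,"dz": 0,"wx": 0,"wy": 0,"wz": 0},
  {"dx": 0,"dy": 0,"dz": 0,"wx": 0,"wy": 0,"wz": 0},
  {"dx": 0,"dy": 0,"dz": 0,"wx": 0,"wy": 0,"wz": 0},
], fingers=0, squeeze=10)

```text
clock: 15.95
position: [0.5238, -0.1242, 0.2361]
eef_rot: [-0.0, 0.726, 0.688, -0.0]
wrist_force: [-0.4, 0.2, -0.3]
gripper_width: 0.172
grip_force: 0.0
```

```bash
python3 look.py; python3 - <<'E'
from h import *
o=bot.get_obs(); c=cam("wrist"); cv2.imwrite("pics/w4.png",c["image"])
for k,z in dict(edge=.106,disc_center=.110,tin_center=.025).items():
    for s in bot.spot_point(k,"wrist")[:3]: p=onz(c,s["pixel"],z); print(k,np.array(s["pixel"]),round(s["confidence"],2),uv(p))
print(o["position"],o["gripper_width"],pix(c,[[*(E0+u*U+v*V),.106] for u,v in((0,0),(0,-32),(0,32),(-92,-32),(-92,32))]))
E
```

```text
15.95 [ 0.524 -0.124  0.236] [-61.2   0.5] [0.053 0.999 0.   ] [-0.441  0.204 -0.273]
top edge 0.71 [ 0.53  -0.061  0.106] [2.6 3.6]
top tin_center 0.61 [ 0.527 -0.033  0.025] [30.3 -0.7]
top disc_center 0.81 [ 0.351 -0.141  0.11 ] [ -87.1 -171.3]
top disc_center 0.75 [ 0.518 -0.125  0.11 ] [-62.5  -5.4]
top disc_center 0.67 [0.368 0.013 0.11 ] [  67.9 -162.2]
side edge 0.91 [ 0.526 -0.067  0.106] [-3.7  0.1]
side disc_center 0.8 [ 0.525 -0.124  0.11 ] [-61.    2.1]
side disc_center 0.68 [ 0.343 -0.22   0.11 ] [-165.9 -175. ]
side disc_center 0.65 [ 0.362 -0.074  0.11 ] [ -19.7 -163.4]
edge [129. 318.] 0.74 [-0.8  0.4]
disc_center [198.5 313.5] 0.97 [-60.6  -3.5]
disc_center [220.2 165.7] 0.94 [ -80.9 -136.7]
disc_center [ 74.1 167.2] 0.9 [  43.6 -122.9]
tin_center [ 99.7 317.1] 0.93 [28.2 -0.5]
[ 0.52404432 -0.12373829  0.23656419] 0.005989548761274697 [[ 3.17565000e+02  1.28052962e+02]
 [ 1.48219549e+07  4.83758489e+04]
 [-1.80832514e+07  1.05787380e+04]
 [ 1.44297176e+02  6.81513582e+02]
 [ 4.88652067e+02  6.80778484e+02]]
```

View pics/w4.png

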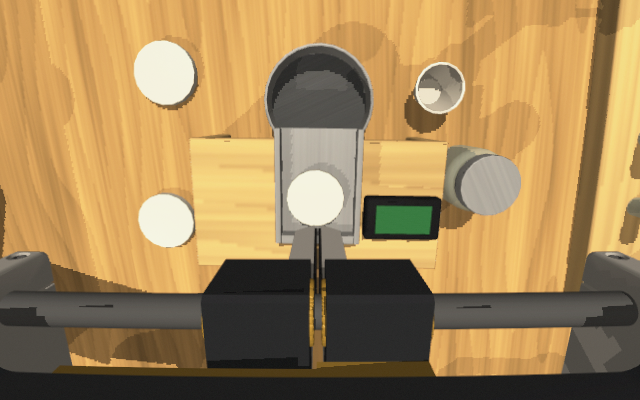

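The wrist view shows the tin (318,95) centred below the open edge (318,128), with the disc at (314,198). The fingers are shut and lined up with the disc, so I'll go down to it.

>>> drive_tool([
  {"dx": -0.1,"dy": -0.3,"dz": 2.0,"wx": 0,"wy": 0,"wz": 0},
  {"dx": 0,"dy": 0,"dz": 2.0,"wx": 0,"wy": 0,"wz": 0},
  {"dx": 0,"dy": 0,"dz": 2.0,"wx": 0,"wy": 0,"wz": 0},
  {"dx": 0,"dy": 0,"dz": 1.5,"wx": 0,"wy": 0,"wz": 0},
  {"dx": 0,"dy": 0,"dz": 1.0,"wx": 0,"wy": 0,"wz": 0},
  {"dx": 0,"dy": 0,"dz": 0.5,"wx": 0,"wy": 0,"wz": 0},
  {"dx": 0,"dy": 0,"dz": 0,"wx": 0,"wy": 0,"wz": 0},
  {"dx": 0,"dy": 0,"dz": 0,"wx": 0,"wy": 0,"wz": 0},
  {"dx": 0,"dy": 0,"dz": 0,"wx": 0,"wy": 0,"wz": 0},
])

```text
clock: 17.3
position: [0.5216, -0.1255, 0.1479]
eef_rot: [0.001, 0.726, 0.688, 0.001]
wrist_force: [0.2, 0.5, 0.5]
gripper_width: 0.005
grip_force: 0.0
```

>>> drive_tool([
  {"dx": 0,"dy": 0,"dz": 0.1,"wx": 0,"wy": 0,"wz": 0},
  {"dx": 0,"dy": 0,"dz": 0.1,"wx": 0,"wy": 0,"wz": 0},
  {"dx": 0,"dy": 0,"dz": 0,"wx": 0,"wy": 0,"wz": 0},
])

```text
clock: 17.55
position: [0.5211, -0.1253, 0.1449]
eef_rot: [0.0, 0.726, 0.688, 0.0]
wrist_force: [-0.4, -0.0, -0.3]
gripper_width: 0.01
grip_force: 0.0
```

>>> drive_tool([
  {"dx": 0,"dy": 0,"dz": 0.2,"wx": 0,"wy": 0,"wz": 0},
  {"dx": 0,"dy": 0,"dz": 0.2,"wx": 0,"wy": 0,"wz": 0},
  {"dx": 0,"dy": 0,"dz": 0.1,"wx": 0,"wy": 0,"wz": 0},
  {"dx": 0,"dy": 0,"dz": 0,"wx": 0,"wy": 0,"wz": 0},
])

```text
clock: 17.88
position: [0.5206, -0.1252, 0.1389]
eef_rot: [-0.0, 0.726, 0.688, -0.0]
wrist_force: [0.1, -0.3, 0.6]
gripper_width: 0.005
grip_force: 0.0
```

>>> drive_tool([
  {"dx": 0,"dy": 0,"dz": 0.1,"wx": 0,"wy": 0,"wz": 0},
  {"dx": 0,"dy": 0,"dz": 0.05,"wx": 0,"wy": 0,"wz": 0},
  {"dx": 0,"dy": 0,"dz": 0,"wx": 0,"wy": 0,"wz": 0},
])

```text
clock: 18.13
position: [0.5208, -0.1252, 0.1378]
eef_rot: [-0.0, 0.726, 0.688, -0.0]
wrist_force: [0.1, 0.4, 0.7]
gripper_width: 0.001
grip_force: 0.0
```

>>> drive_tool([
  {"dx": 0,"dy": 0,"dz": 0.05,"wx": 0,"wy": 0,"wz": 0},
  {"dx": 0,"dy": 0,"dz": 0.05,"wx": 0,"wy": 0,"wz": 0},
  {"dx": 0,"dy": 0,"dz": 0,"wx": 0,"wy": 0,"wz": 0},
])

```text
clock: 18.38
position: [0.5209, -0.1253, 0.1369]
eef_rot: [-0.0, 0.726, 0.688, 0.0]
wrist_force: [-0.2, -0.2, 0.5]
gripper_width: 0.006
grip_force: 0.0
```

>>> drive_tool([
  {"dx": 0,"dy": 0,"dz": 0.05,"wx": 0,"wy": 0,"wz": 0},
  {"dx": 0,"dy": 0,"dz": 0.03,"wx": 0,"wy": 0,"wz": 0},
  {"dx": 0,"dy": 0,"dz": 0,"wx": 0,"wy": 0,"wz": 0},
])

```text
clock: 18.63
position: [0.5209, -0.1253, 0.1363]
eef_rot: [0.0, 0.726, 0.688, 0.0]
wrist_force: [-0.9, -1.3, 1.4]
gripper_width: 0.005
grip_force: 0.4
```

>>> drive_tool([
  {"dx": 0,"dy": 0,"dz": 0.05,"wx": 0,"wy": 0,"wz": 0},
  {"dx": 0,"dy": 0,"dz": 0,"wx": 0,"wy": 0,"wz": 0},
  {"dx": 0,"dy": 0,"dz": 0,"wx": 0,"wy": 0,"wz": 0},
])

```text
clock: 18.88
position: [0.521, -0.1253, 0.1361]
eef_rot: [0.0, 0.726, 0.688, 0.0]
wrist_force: [-1.3, 0.8, 2.2]
gripper_width: 0.005
grip_force: 1.4
```

>>> drive_tool([
  {"dx": 0,"dy": 0,"dz": 0.05,"wx": 0,"wy": 0,"wz": 0},
  {"dx": 0,"dy": 0,"dz": 0.05,"wx": 0,"wy": 0,"wz": 0},
  {"dx": 0,"dy": 0,"dz": 0,"wx": 0,"wy": 0,"wz": 0},
  {"dx": 0,"dy": 0,"dz": 0,"wx": 0,"wy": 0,"wz": 0},
])

```text
clock: 19.22
position: [0.521, -0.1253, 0.1354]
eef_rot: [0.0, 0.726, 0.688, 0.0]
wrist_force: [-1.8, 0.0, 5.4]
gripper_width: 0.005
grip_force: 2.7
```

>>> drive_tool([
  {"dx": 0,"dy": 0,"dz": 0.05,"wx": 0,"wy": 0,"wz": 0},
  {"dx": 0,"dy": 0,"dz": 0,"wx": 0,"wy": 0,"wz": 0},
  {"dx": 0,"dy": 0,"dz": 0,"wx": 0,"wy": 0,"wz": 0},
])

```text
clock: 19.47
position: [0.5211, -0.1253, 0.1352]
eef_rot: [0.0, 0.726, 0.688, 0.0]
wrist_force: [-2.5, 0.4, 5.8]
gripper_width: 0.005
grip_force: 3.1
```

>>> drive_tool([
  {"dx": 0.05,"dy": 0,"dz": 0.02,"wx": 0,"wy": 0,"wz": 0},
  {"dx": 0.1,"dy": 0,"dz": 0,"wx": 0,"wy": 0,"wz": 0},
  {"dx": 0.15,"dy": 0,"dz": 0,"wx": 0,"wy": 0,"wz": 0},
  {"dx": 0.2,"dy": 0,"dz": 0,"wx": 0,"wy": 0,"wz": 0},
  {"dx": 0.2,"dy": 0,"dz": 0,"wx": 0,"wy": 0,"wz": 0},
])

```text
clock: 19.88
position: [0.5223, -0.1194, 0.1354]
eef_rot: [0.002, 0.726, 0.688, 0.0]
wrist_force: [-0.8, -1.7, 5.1]
gripper_width: 0.007
grip_force: 2.8
```

```bash
python3 look.py | grep -v edge
```

```text
19.8833 [ 0.522 -0.119  0.135] [-56.6  -1.2] [ 0.054  0.999 -0.003] [-0.768 -1.748  5.091]
top tin_center 0.9 [ 0.534 -0.039  0.025] [24.5  6. ]
top disc_center 0.78 [ 0.349 -0.139  0.11 ] [ -85.3 -172.9]
top disc_center 0.72 [0.37  0.017 0.11 ] [  71.4 -160.2]
top disc_center 0.67 [ 0.669 -0.103  0.11 ] [-32.4 144.5]
side disc_center 0.87 [ 0.341 -0.22   0.11 ] [-166.6 -177.4]
side disc_center 0.8 [ 0.359 -0.081  0.11 ] [ -26.3 -166.4]
```

>>> drive_tool([
  {"dx": 0.2,"dy": 0,"dz": 0.02,"wx": 0,"wy": 0,"wz": 0},
  {"dx": 0.2,"dy": 0,"dz": 0,"wx": 0,"wy": 0,"wz": 0},
  {"dx": 0.2,"dy": 0,"dz": 0,"wx": 0,"wy": 0,"wz": 0},
  {"dx": 0.2,"dy": 0,"dz": 0,"wx": 0,"wy": 0,"wz": 0},
  {"dx": 0.2,"dy": 0,"dz": 0,"wx": 0,"wy": 0,"wz": 0},
  {"dx": 0.2,"dy": 0,"dz": 0,"wx": 0,"wy": 0,"wz": 0},
])

```text
clock: 20.78
position: [0.5231, -0.1074, 0.1354]
eef_rot: [0.002, 0.726, 0.688, 0.0]
wrist_force: [-0.1, -1.1, 6.1]
gripper_width: 0.003
grip_force: 2.9
```

```bash
python3 -c "
from h import *
c=cam('wrist'); cv2.imwrite('pics/w5.png',c['image'])
for k,z in dict(edge=.106,disc_center=.110,tin_center=.025).items():
    for s in bot.spot_point(k,'wrist')[:3]: p=onz(c,s['pixel'],z); print(k,np.array(s['pixel']),round(s['confidence'],2),uv(p))
"
```

```text
edge [161.7 319.7] 0.88 [-0.4 -0.4]
disc_center [231.9 316.7] 0.9 [-40.7  -2.1]
disc_center [ 77.1 114. ] 0.78 [  45.2 -109.1]
disc_center [267.5 123.2] 0.61 [ -63.4 -118.9]
tin_center [116.3 319.4] 0.55 [25.4  0.2]
```

View pics/w5.png

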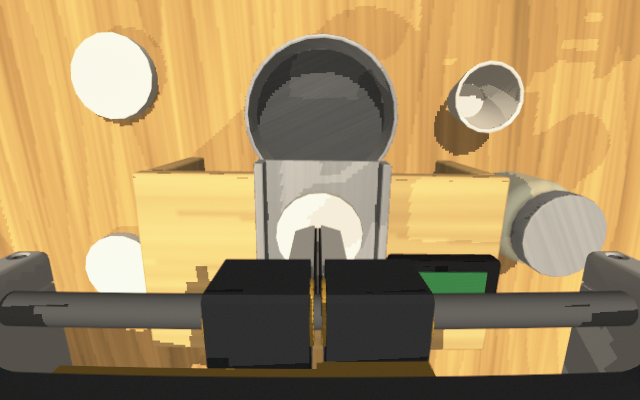

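The wrist view shows the fingertips on the disc (319,225), which is travelling with them toward the open edge at row 161, with the tin ready beyond at (321,105). Keep dragging.

>>> drive_tool([
  {"dx": 0.2,"dy": 0,"dz": 0,"wx": 0,"wy": 0,"wz": 0},
  {"dx": 0.25,"dy": 0,"dz": 0,"wx": 0,"wy": 0,"wz": 0},
  {"dx": 0.25,"dy": 0,"dz": 0,"wx": 0,"wy": 0,"wz": 0},
  {"dx": 0.25,"dy": 0,"dz": 0,"wx": 0,"wy": 0,"wz": 0},
  {"dx": 0.25,"dy": 0,"dz": 0,"wx": 0,"wy": 0,"wz": 0},
  {"dx": 0.2,"dy": 0,"dz": 0,"wx": 0,"wy": 0,"wz": 0},
])

```text
clock: 21.48
position: [0.5239, -0.0933, 0.1353]
eef_rot: [0.002, 0.726, 0.688, 0.0]
wrist_force: [0.9, -1.7, 5.8]
gripper_width: 0.003
grip_force: 2.9
```

>>> drive_tool([
  {"dx": 0.2,"dy": 0,"dz": 0,"wx": 0,"wy": 0,"wz": 0},
  {"dx": 0.25,"dy": 0,"dz": 0,"wx": 0,"wy": 0,"wz": 0},
  {"dx": 0.25,"dy": 0,"dz": 0,"wx": 0,"wy": 0,"wz": 0},
  {"dx": 0.25,"dy": 0,"dz": 0,"wx": 0,"wy": 0,"wz": 0},
  {"dx": 0.25,"dy": 0,"dz": 0,"wx": 0,"wy": 0,"wz": 0},
  {"dx": 0.2,"dy": 0,"dz": 0,"wx": 0,"wy": 0,"wz": 0},
])

```text
clock: 21.98
position: [0.5246, -0.0793, 0.1353]
eef_rot: [0.002, 0.726, 0.688, 0.001]
wrist_force: [1.0, -1.3, 6.0]
gripper_width: 0.007
grip_force: 2.9
```

>>> drive_tool([
  {"dx": 0.2,"dy": 0,"dz": 0,"wx": 0,"wy": 0,"wz": 0},
  {"dx": 0.25,"dy": 0,"dz": 0,"wx": 0,"wy": 0,"wz": 0},
  {"dx": 0.25,"dy": 0,"dz": 0,"wx": 0,"wy": 0,"wz": 0},
  {"dx": 0.25,"dy": 0,"dz": 0,"wx": 0,"wy": 0,"wz": 0},
  {"dx": 0.25,"dy": 0,"dz": 0,"wx": 0,"wy": 0,"wz": 0},
])

```text
clock: 22.4
position: [0.5252, -0.0673, 0.1353]
eef_rot: [0.002, 0.726, 0.688, 0.001]
wrist_force: [0.4, -2.5, 5.9]
gripper_width: 0.006
grip_force: 2.9
```

>>> drive_tool([
  {"dx": 0.2,"dy": 0,"dz": 0,"wx": 0,"wy": 0,"wz": 0},
  {"dx": 0.2,"dy": 0,"dz": 0,"wx": 0,"wy": 0,"wz": 0},
  {"dx": 0.2,"dy": 0,"dz": 0,"wx": 0,"wy": 0,"wz": 0},
])

```text
clock: 22.65
position: [0.5255, -0.0613, 0.1353]
eef_rot: [0.002, 0.726, 0.688, 0.001]
wrist_force: [-0.3, -1.2, 5.4]
gripper_width: 0.01
grip_force: 2.9
```

>>> drive_tool([
  {"dx": 0.2,"dy": 0,"dz": 0,"wx": 0,"wy": 0,"wz": 0},
  {"dx": 0.2,"dy": 0,"dz": 0,"wx": 0,"wy": 0,"wz": 0},
  {"dx": 0.2,"dy": 0,"dz": 0,"wx": 0,"wy": 0,"wz": 0},
])

```text
clock: 22.9
position: [0.5259, -0.0549, 0.1353]
eef_rot: [0.002, 0.726, 0.688, 0.001]
wrist_force: [0.8, -0.5, 5.6]
gripper_width: 0.002
grip_force: 2.8
```

>>> drive_tool([
  {"dx": 0.2,"dy": 0,"dz": 0,"wx": 0,"wy": 0,"wz": 0},
  {"dx": 0.2,"dy": 0,"dz": 0,"wx": 0,"wy": 0,"wz": 0},
  {"dx": 0.2,"dy": 0,"dz": 0,"wx": 0,"wy": 0,"wz": 0},
])

```text
clock: 23.15
position: [0.5254, -0.0478, 0.134]
eef_rot: [0.0, 0.726, 0.688, 0.001]
wrist_force: [-0.9, 0.9, -0.3]
gripper_width: 0.003
grip_force: 0.6
```

```bash
python3 -c "
from h import *
c=cam('wrist'); d=cam('side'); im=cv2.resize(d['image'][150:350,200:440],(480,400)); cv2.imwrite('pics/j6.png',np.hstack([cv2.resize(c['image'][:,160:480],(320,400)),im]))
"
```

```text
(no output)
```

View pics/j6.png

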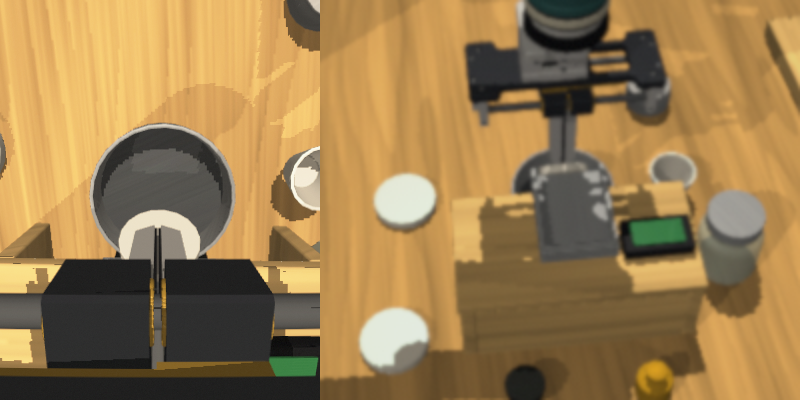

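The left view shows the disc overhanging or tipping at (158,232) beneath the fingertips, above the tin. I'll ease further out.

>>> drive_tool([
  {"dx": 0,"dy": 0,"dz": 0,"wx": 0,"wy": 0,"wz": 0},
  {"dx": 0,"dy": 0,"dz": 0,"wx": 0,"wy": 0,"wz": 0},
  {"dx": 0.2,"dy": 0,"dz": 0,"wx": 0,"wy": 0,"wz": 0},
  {"dx": 0.2,"dy": 0,"dz": 0,"wx": 0,"wy": 0,"wz": 0},
  {"dx": 0.2,"dy": 0,"dz": 0,"wx": 0,"wy": 0,"wz": 0},
  {"dx": 0.2,"dy": 0,"dz": 0,"wx": 0,"wy": 0,"wz": 0},
])

```text
clock: 23.75
position: [0.525, -0.0406, 0.1333]
eef_rot: [-0.0, 0.726, 0.688, -0.001]
wrist_force: [0.0, 0.3, -0.2]
gripper_width: 0.007
grip_force: 0.0
```

>>> drive_tool([
  {"dx": 0,"dy": 0,"dz": 0,"wx": 0,"wy": 0,"wz": 0},
  {"dx": 0,"dy": 0,"dz": -1,"wx": 0,"wy": 0,"wz": 0},
  {"dx": 0,"dy": 0,"dz": -3,"wx": 0,"wy": 0,"wz": 0},
  {"dx": 0,"dy": 0,"dz": -4,"wx": 0,"wy": 0,"wz": 0},
  {"dx": -4,"dy": 0,"dz": -4,"wx": 0,"wy": 0,"wz": 0},
  {"dx": -4,"dy": 0,"dz": -3,"wx": 0,"wy": 0,"wz": 0},
  {"dx": 0,"dy": 0,"dz": 0,"wx": 0,"wy": 0,"wz": 0},
  {"dx": 0,"dy": 0,"dz": 0,"wx": 0,"wy": 0,"wz": 0},
])

```text
clock: 24.42
position: [0.5228, -0.1047, 0.271]
eef_rot: [0.002, 0.727, 0.687, 0.001]
wrist_force: [-0.6, 0.8, -0.4]
gripper_width: 0.006
grip_force: 0.0
```

```bash
python3 -c "
from h import *
c=cam('wrist'); d=cam('side'); im=cv2.resize(d['image'][150:350,200:440],(480,400)); cv2.imwrite('pics/j7.png',np.hstack([cv2.resize(c['image'][:,160:480],(320,400)),im]))
print(bot.get_obs()['clock'])
for k,z in dict(edge=.106,disc_center=.007,tin_center=.025).items():
    for s in bot.spot_point(k,'wrist')[:3]: p=onz(c,s['pixel'],z); print(k,round(s['confidence'],2),uv(p))
"
```

```text
24.5167
edge 0.81 [-3.8  0.8]
disc_center 0.79 [-112.7 -183.8]
disc_center 0.75 [  56.6 -168.8]
tin_center 0.65 [25.  3.]
```

View pics/j7.png

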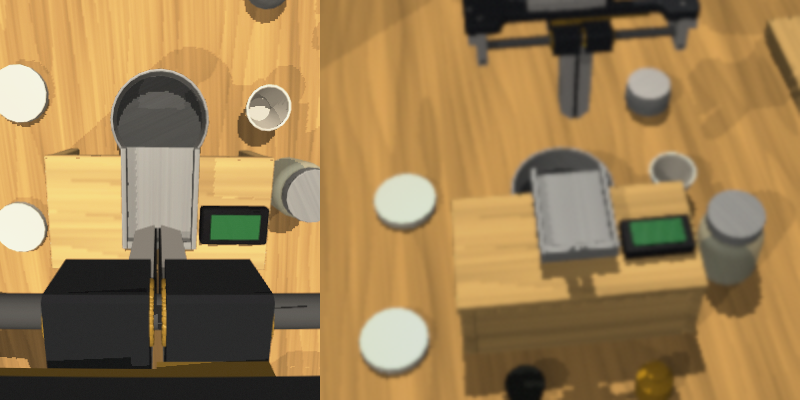

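The tray is empty and the visible part of the tin's floor shows no disc, so it may be lying under the overhang. My picture views are used up, so I'll move the camera out front and check numerically.

>>> drive_tool([
  {"dx": 3.5,"dy": 0,"dz": 0,"wx": 0,"wy": 0,"wz": 0},
  {"dx": 3.5,"dy": 0,"dz": 0,"wx": 0,"wy": 0,"wz": 0},
  {"dx": 1,"dy": 0,"dz": 1,"wx": 0,"wy": 0,"wz": 0},
  {"dx": 0,"dy": 0,"dz": 0,"wx": 0,"wy": 0,"wz": 0},
  {"dx": 0,"dy": 0,"dz": 0,"wx": 0,"wy": 0,"wz": 0},
])

```text
clock: 25.08
position: [0.5256, -0.0227, 0.2566]
eef_rot: [-0.001, 0.725, 0.689, -0.001]
wrist_force: [0.2, -0.9, -0.1]
gripper_width: 0.004
grip_force: 0.0
```

```bash
cat > chk.py <<'E'
from h import *
c=cam("wrist"); o=bot.get_obs(); print(o["clock"],uv(o["position"]),o["position"][2],uv(c["t"]),c["R"][:,2])
for k,z in dict(disc_center=.007,tin_center=.025).items():
    for s in bot.spot_point(k,"wrist")[:4]: print(k,np.array(s["pixel"]),round(s["confidence"],2),uv(onz(c,s["pixel"],z)))
# brightness map on the tin floor, rows u from far to under the tray
us=np.arange(76,-34,-6); vs=np.arange(-48,49,8)
g=cv2.cvtColor(c["image"],cv2.COLOR_BGR2GRAY)
for u in us:
    P=pix(c,[[*(E0+u*U+v*V),.008] for v in vs]); print("%4d"%u,*["%3d"%g[int(y),int(x)] if 0<=y<400 and 0<=x<640 else "  ." for x,y in P])
E
python3 chk.py
```

```text
25.1333 [39.5 -2.7] 0.2571994947919792 [106.8  -3.4] [-0.01554228 -0.23203865 -0.97258239]
disc_center [284.5 184.7] 0.75 [-109.1 -184.7]
disc_center [162.7 184.8] 0.66 [  56.5 -169. ]
tin_center [190.9 322.7] 0.73 [25.1  1.8]
  76  42   .   .   .   .   .   .   .   .   .   .   .  30
  70  29   .   .   .   .   .   .   .   .   .   .   .  41
  64  77  44   .   .   .   .   .   .   .   .   .  30 171
  58 184 112   .   .   .   .   .   .   .   .   .  42 174
  52   . 187  40   .   .   .   .   .   .   .  29  77   .
  46   .   .  78   .   .   .   .   .   .   .  29 156   .
  40   .   . 183  42   .   .   .   .   .  28 175   .   .
  34   .   .   .  41   .   .   .   .   . 146   .   .   .
  28   .   .   .   .  41   .   .   .  24   .   .   .   .
  22   .   .   .   . 181   .   .   . 189   .   .   .   .
  16   .   .   .   .   .  27   .  43   .   .   .   .   .
  10   .   .   .   .   .   .   .   .   .   .   .   .   .
   4   .   .   .   .   .   .   .   .   .   .   .   .   .
  -2   .   .   .   .   .   .   .   .   .   .   .   .   .
  -8   .   .   .   .   .   .   .  29   .   .   .   .   .
 -14   .   .   .   . 192   .   .   . 191   .   .   .   .
 -20   .   .   .   .   .   .   .   .  28   .   .   .   .
 -26   .   .   .  29   .   .   .   .   .  77   .   .   .
 -32   .   . 184   .   .   .   .   .   .  30 201   .   .
```

```bash
python3 - <<'E'
s=open('chk.py').read()
s=s.replace('g=cv2.cvtColor(c["image"]','K=np.array(c["mtx"],float)\ndef pin(P):\n    q=(np.array(P)-c["t"])@c["R"]@K.T; return q[:,:2]/q[:,2:]\nprint(K,c["D"])\ng=cv2.cvtColor(cv2.undistort(c["image"],K,np.array(c["D"],float))').replace('P=pix(c,[[','P=pin([[').replace('for v in vs])','for v in vs])')
open('chk.py','w').write(s)
E
python3 chk.py
```

```text
25.2833 [38.7 -2.2] 0.2582465904560776 [105.4  -2.8] [-0.01362627 -0.23203081 -0.97261299]
disc_center [284.  184.1] 0.7 [-109.7 -184.9]
tin_center [185.5 316.9] 0.73 [29.9 -3.9]
[[331.15137788   0.         317.2983279 ]
 [  0.         331.15137788 199.96669914]
 [  0.           0.           1.        ]] [-0.03361103  0.          0.          0.          0.        ]
  76   .   .   .   .   .   .   .   .   .   .   .   .   .
  70   .   .   .   .   .   .   .   .   .   .   .   .   .
  64   .   .   .   .   .   .   .   .   .   .   .   .   .
  58   .   .   .   .   .   .   .   .   .   .   .   .   .
  52   .   .   .   .   .   .   .   .   .   .   .   .   .
  46   .   .   .   .   .   .   .   .   .   .   .   .   .
  40   .   .   .   .   .   .   .   .   .   .   .   .   .
  34   .   .   .   .   .   .   .   .   .   .   .   .   .
  28   .   .   .   .   .   .   .   .   .   .   .   .   .
  22   .   .   .   .   .   .   .   .   .   .   .   .   .
  16   .   .   .   .   .   .   .   .   .   .   .   .   .
  10   .   .   .   .   .   .   .   .   .   .   .   .   .
   4   .   .   .   .   .   .   .   .   .   .   .   .   .
  -2   .   .   .   .   .   .   .   .   .   .   .   .   .
  -8   .   .   .   .   .   .   .   .   .   .   .   .   .
 -14   .   .   .   .   .   .   .   .   .   .   .   .   .
 -20   .   .   .   .   .   .   .   .   .   .   .   .   .
 -26   .   .   .   .   .   .   .   .   .   .   .   .   .
 -32   .   .   .   .   .   .   .   .   .   .   .   .   .
```

```bash
sed -i 's/E0+u\*U+v\*V/E0+u*U\/1e3+v*V\/1e3/; s/^print(K,c.*$//' chk.py; python3 chk.py
```

```text
25.4333 [38.9 -2.1] 0.25848899687323107 [105.3  -2.8] [-0.01289148 -0.23176652 -0.97268602]
disc_center [284.2 182.7] 0.95 [-110.  -186.7]
disc_center [161.6 182.9] 0.83 [  57. -170.]
tin_center [188.1 321.2] 0.75 [26.7  1.6]
  76 185 181 194 182 108 140 162 153  99 152 164 156 160
  70 185 182 188 171 105  49  51  49  51 168 104 154 161
  64 186 175 168  39  51  52  50  49  50  48  56 124 170
  58 187 177  40  43  50  72  73  73  51  49  49  61 168
  52 184  39  40  64  88  90  87  88  88  88  49  40 155
  46 107  40  49  85  87  88  90  90  88  87  86  40  41
  40  60  46  77  84  88  91  89  88  87  88  87  73  38
  34  40  76  78  80  80  79  76  79  78  77  76  77  40
  28  51  79  80  80  79  78  79  78  77  78  77  77  78
  22  79  79  77  78  77  77  77  78  78  76  77  80  79
  16  78  78  78  78  77  77  78  78  78  76  80  79  78
  10  77  77  77  76  77  78  77  75  80  78  78  76  78
   4  74  75  77  77  78  78  80  79  80  78  77  76  77
  -2  77  76  78  78  75  79  78  77  77  77  77  78  78
  -8  80  79  77  79  80  78  76  77  77  78  78  78  82
 -14 122  85  79  79  77  77  76  78  79  78  76  85  81
 -20 148  88  92  76  78  78  79  78  78  76  92  88 154
 -26 155 153  94  94  86 113  78  83  76  98  95  91 160
 -32 158 115 115 128 128 123  22 128 128 104  95 132 163
```

```bash
cat > find.py <<'E'
from h import *
for n in ("top","side","wrist"):
    c=cam(n); im=c["image"]; hsv=cv2.cvtColor(im,cv2.COLOR_BGR2HSV)
    m=((hsv[...,1]<50)&(hsv[...,2]>95)).astype(np.uint8)
    k,l,s,ct=cv2.connectedComponentsWithStats(m)
    print(n)
    for i in range(1,k):
        if s[i,4]>60: print(" box",s[i,:4],"area",s[i,4],"val",int(im[l==i].mean()),uv(onz(c,ct[i][::-1],.0)))
    if n!="wrist":
        a=cv2.imread(f"pics/{n}0.png"); d=(cv2.absdiff(a,im).max(2)>45).astype(np.uint8); d=cv2.morphologyEx(d,cv2.MORPH_OPEN,np.ones((3,3)))
        k,l,s,ct=cv2.connectedComponentsWithStats(d)
        for i in range(1,k):
            if s[i,4]>40: print(" diff",s[i],a[l==i].mean(0).astype(int),im[l==i].mean(0).astype(int))
    for q in bot.boxes_of("disc_center",n): print(" disc",np.round(q["bbox"]),round(q["confidence"],2))
E
python3 find.py
```

```text
top
 box [  0   0 640  84] area 23649 val 124 [255.4 462.9]
 box [ 10  74 116 108] area 6087 val 117 [766.3 167.3]
 box [595  92  35  33] area 927 val 141 [-523.6  268.1]
 box [407 120  21   7] area 89 val 133 [-68.5 214.6]
 box [296 141  24  24] area 431 val 168 [184.7 134.6]
 box [326 143  46 187] area 2978 val 112 [ 83.4 -97.3]
 box [183 144  23  45] area 694 val 121 [450.2  92.3]
 box [357 200  65  34] area 553 val 128 [-5.4 -8.1]
 box [  0 245  81  98] area 6570 val 157 [ 799.8 -220.4]
 box [418 285   7  20] area 80 val 175 [ -84.6 -178.5]
 diff [  293   114   222   286 33053] [ 82 120 151] [69 83 81]
 diff [301 171  28   5 104] [ 75 116 150] [ 97 152 197]
 diff [ 45 192  29   7 149] [ 73 113 145] [ 96 149 192]
 diff [ 462  195   67   45 1846] [ 82 128 167] [ 66  93 110]
 diff [ 68 205  33   8 167] [ 73 114 147] [ 96 150 194]
 diff [ 76 213  31  21 453] [ 75 116 151] [ 98 154 199]
 diff [501 242  23   4  77] [ 82 129 168] [ 61  94 120]
 diff [135 293  19  14 191] [ 74 116 151] [ 98 154 200]
 diff [137 309  24   9 168] [ 72 113 146] [ 94 149 193]
 diff [ 154  314  178   86 6842] 
[... 1634 characters left out ...]
 diff [   71   338   291    62 13365] [ 69 128 170] [37 67 90]
 disc [218. 304. 255. 337.] 0.63
 disc [225. 239. 255. 264.] 0.56
wrist
 box [409  26  51  51] area 1942 val 204 [187.4 135.4]
 box [155 134  57  55] area 2373 val 232 [  58.2 -173.1]
 box [273 144  96 126] area 2868 val 133 [-29.2   2. ]
 box [407 159  44  43] area 1004 val 181 [ 34.1 136.9]
 box [434 234  64  59] area 2466 val 159 [-85.2 202.8]
 box [  0 252  42  23] area 407 val 115 [ -79.9 -423.8]
 box [594 252  46  26] area 486 val 117 [-81.4 421.1]
 box [159 262  50  32] area 1238 val 226 [-106.4 -189.2]
 box [575 328  42  44] area 1004 val 91 [-216.3  413.9]
 disc [154. 135. 211. 192.] 0.92
 disc [159. 262. 212. 294.] 0.86
```

>>> drive_tool([
  {"dx": 2.2,"dy": 0,"dz": 0,"wx": 0,"wy": 0,"wz": 0},
  {"dx": 2.3,"dy": 0,"dz": 1.5,"wx": 0,"wy": 0,"wz": 0},
  {"dx": 0,"dy": 0,"dz": 0,"wx": 0,"wy": 0,"wz": 0},
  {"dx": 0,"dy": 0,"dz": 0,"wx": 0,"wy": 0,"wz": 0},
  {"dx": 0,"dy": 0,"dz": 0,"wx": 0,"wy": 0,"wz": 0},
  {"dx": 0,"dy": 0,"dz": 0,"wx": 0,"wy": 0,"wz": 0},
], fingers=9.4)

```text
clock: 26.33
position: [0.5289, 0.021, 0.2438]
eef_rot: [0.001, 0.726, 0.688, 0.0]
wrist_force: [-0.6, 0.7, -0.6]
gripper_width: 0.395
grip_force: 0.0
```

```bash
cat >> chk.py <<'E'
print("raw, rows x cols step 5 (S:V)"); h=cv2.cvtColor(c["image"],cv2.COLOR_BGR2HSV)
print("proj edge/rear wall top/bottom",pin([[*(E0+u*U/1e3),z] for u,z in((0,.106),(-27,.05),(-27,.003),(25,.003))]))
for r in range(130,296,5): print(r,*["%3d"%v for v in g[r,250:396:6]])
E
python3 chk.py; python3 find.py | sed -n '/wrist/,$p'
```

```text
26.3833 [84.  -1.9] 0.24391462574462983 [150.6  -2.8] [-0.01213411 -0.23206685 -0.97262415]
disc_center [199.7 184.2] 0.8 [  56.9 -166.5]
tin_center [225.7 319.9] 0.63 [29.2  0.3]
  76 192 188 200 180  86 104 105 103  98 135 169 162 165
  70 191 186 166 100 102 167 189 186 151  99  88 161 171
  64 191 180  99 182  52  53  52  50  51 120 144  99 177
  58 190  96 168  41  51  50  51  52  50  50  58 108 175
  52 186 183  40  42  89  90  89  91  91  88  51  54  87
  46 109  39  47  91  91  92  92  92  90  89  88  41 128
  40 124  66  80  88  92  94  91  90  89  90  89  64  41
  34  43  79  80  82  83  81  80  80  79  79  79  79  39
  28  40  83  81  82  81  80  81  81  80  79  79  79  79
  22 131  82  80  79  80  81  79  80  79  78  79  64 131
  16  49  80  80  80  79  80  81  79  80  80  81  22 132
  10  25  79  80  79  80  80  79  79  82  82  81  20 123
   4  18  78  80  79  80  79  79  82  80  79  79  17  79
  -2  14  80  80  79  79  83  80  80  80  80  80  21  24
  -8  11  79  80  80  81  83  79  80  81  80  81  20  22
 -14  12  90  82  43  81  79  80  81  80  62  80  18  20
 -20  16
[... 4096 characters left out ...]
37.7]
 box [209 226  48  42] area 848 val 126 [  -9.5 -111.9]
 box [378 226  49  43] area 868 val 125 [ -9.1 105.1]
 box [593 251  47  27] area 515 val 118 [-29.9 406. ]
 box [  0 252  42  23] area 426 val 118 [ -28.2 -408.2]
 box [284 258  71  36] area 1600 val 113 [-52.1   0.8]
 box [168 308 301  11] area 2084 val 92 [-103.    -2.3]
 box [592 308  14   7] area 62 val 92 [-104.4  389.3]
 box [585 328  33  44] area 989 val 93 [-165.8  406. ]
 box [284 331   4  38] area 151 val 97 [-160.5  -47.9]
 box [297 331  55  25] area 1279 val 97 [-149.1    7.1]
 box [353 331   6  38] area 146 val 112 [-159.9   49.9]
 box [420 330  16  38] area 276 val 93 [-160.3  151.3]
 disc [153. 174. 211. 227.] 0.66
```

>>> drive_tool([
  {"dx": 2.5,"dy": 0,"dz": 2.5,"wx": 0,"wy": 0,"wz": 0},
  {"dx": 2.5,"dy": 0,"dz": 2.5,"wx": 0,"wy": 0,"wz": 0},
  {"dx": 0,"dy": 0,"dz": 1.9,"wx": 0,"wy": 0,"wz": 0},
  {"dx": 0,"dy": 0,"dz": 0,"wx": 0,"wy": -0.12,"wz": 0},
  {"dx": 0,"dy": 0,"dz": 0,"wx": 0,"wy": -0.12,"wz": 0},
  {"dx": 0,"dy": 0,"dz": 0,"wx": 0,"wy": -0.12,"wz": 0},
  {"dx": 0,"dy": 0,"dz": 0,"wx": 0,"wy": 0,"wz": 0},
  {"dx": 0,"dy": 0,"dz": 0,"wx": 0,"wy": 0,"wz": 0},
])

```text
clock: 27.45
position: [0.531, 0.0732, 0.1732]
eef_rot: [0.122, 0.713, 0.678, -0.13]
wrist_force: [0.2, -0.4, 0.6]
gripper_width: 1.003
grip_force: 0.0
```

```bash
cat > chk2.py <<'E'
from h import *
c=cam("wrist"); o=bot.get_obs(); K=np.array(c["mtx"]); cv2.imwrite("w_last.png",c["image"])
print(o["clock"],uv(o["position"]),o["position"][2],uv(c["t"]),c["t"][2])
def P(u,v,z): q=K@(c["R"].T@(np.array([*(E0+(u*U+v*V)/1e3),z])-c["t"])); return np.round(q[:2]/q[2]).astype(int)
print("edge",P(0,0,.106),"roof-under",P(-10,0,.08),"rear top/bot",P(-27,0,.05),P(-27,0,.003),"floor mid",P(25,0,.003),"front rim",P(78,0,.05))
for s in bot.spot_point("disc_center","wrist"): print(np.array(s["pixel"]),round(s["confidence"],2),uv(onz(c,s["pixel"],.007)))
h=cv2.cvtColor(c["image"],cv2.COLOR_BGR2HSV); a,b=P(78,0,.05)[1],P(0,0,.106)[1]
for r in range(max(a-5,0),min(b+15,399),4): print(r,*["%3d"%v for v in h[r,244:400:5,2]])
print("saturation")
for r in range(max(a-5,0),min(b+15,399),12): print(r,*["%3d"%v for v in h[r,244:400:5,1]])
E
python3 chk2.py
```

```text
27.5 [135.2  -2.3] 0.17398121688868842 [253.7  -3.4] 0.2970630163401512
edge [321 314] roof-under [320 299] rear top/bot [320 287] [320 257] floor mid [320 223] front rim [321 208]
[200.2 164.3] 0.82 [  57.2 -166.7]
203 147 159 150 144 151 145 148  57  80  79  81  80  82  83  81  80  82  85  82  82  78  79  78  82  50 124 118 118 117 118 110 204
207 150 156 152 148 150 145 113  83  81  82  81  79  82  85  97 102 107  97  85  79  82  81  81 111  88 124 118 116 117 119 109 217
211 151 149 158 143 147 129  67  84  82  82  83 106  97  60  56  57  57  57  59  81 107  84 116 112 103  65 118 115 116 119 110 216
215 153 147 160 143 117 113  82  81  81  99  90  55  57  57  58  57  57  56  56  58  56  67 100 112 105  73 118 115 116 118 112 216
219 153 146 159 114 119 111  85  82 110  43  45  45  46  51  50  50  48  45  46  44  51  49  86 203 109  77 118 115 116 117 114 215
223 152 147 128 116 120 111  84 111  46  46  46  48  46  44  46  44  46  45  46  45  44  45  86  89 196  77 118 115 114 117 121 218
227 152 118 126 119 121 111  89  53  46  46  46  45  44  46  45  46  46  44  45  45  45  46 
[... 4102 characters left out ...]
  30  29  24  27 142 142 142 141 144 147
275 141 145 141 144 145 144 141 143  28  27  29  26  28  24  22  27  22  25  26  28  25  23  23  26 143 143 142 145 143 145 145 141
287 143 143 143 144 143 144 141 143 141  92  89  40  40  25  27  24  26  23  22  36  15  36  66 147 142 143 144 141 142 141 142 130
299  16  22  17  21  16  22  22  17  17  16  22  27  22  16  17  27  22  23  16  22  17  22  22  22  22  23  22  22  28  21  27  17
311  24  20  15  10  20  15  25  20  10  20  15  25  20  20  26  25  20  15  20  20  24  19  20  20  15  24  15  24  20  24  20  19
323  20  25  20  20  20  15  15  20  20  15  24  15  20  20  15  20  20  15  15  20  20  15  15  20  20  20  10  20  15  20  15  20
```

>>> drive_tool([
  {"dx": 0,"dy": 0,"dz": 0,"wx": 0,"wy": 0.12,"wz": 0},
  {"dx": 0,"dy": 0,"dz": 0,"wx": 0,"wy": 0.12,"wz": 0},
  {"dx": 0,"dy": 0,"dz": 0,"wx": 0,"wy": 0.12,"wz": 0},
  {"dx": 4,"dy": 0,"dz": -1,"wx": 0,"wy": 0,"wz": 0},
  {"dx": 4,"dy": -1,"dz": -1,"wx": 0,"wy": 0,"wz": 0},
  {"dx": 4,"dy": -1,"dz": -1,"wx": 0,"wy": 0,"wz": 0},
  {"dx": 4,"dy": -1,"dz": 0,"wx": 0,"wy": 0,"wz": 0},
  {"dx": 4,"dy": -1,"dz": 0,"wx": 0,"wy": 0,"wz": 0},
  {"dx": 4,"dy": -1,"dz": 0,"wx": 0,"wy": 0,"wz": 0},
  {"dx": 0,"dy": 0,"dz": 0,"wx": 0,"wy": 0,"wz": 0},
])

```text
clock: 28.38
position: [0.4931, 0.3174, 0.2049]
eef_rot: [-0.002, 0.724, 0.69, 0.002]
wrist_force: [-0.0, -1.1, 0.2]
gripper_width: 1.003
grip_force: 0.0
```

```bash
python3 find.py | grep -v wrist | head -60; python3 - <<'E'
from h import *
import cv2
for n,(r0,r1,c0,c1) in dict(top=(175,240,295,470),side=(190,300,270,400)).items():
    im=cam(n)["image"]; h=cv2.cvtColor(im,cv2.COLOR_BGR2HSV); print(n,"V rows/cols")
    for r in range(r0,r1,4): print(r,*["%3d"%v if s<70 else " --" for v,s in zip(h[r,c0:c1:5,2],h[r,c0:c1:5,1])])
E
```

```text
top
 box [  0   0 640  84] area 23231 val 120 [253.4 463.5]
 box [ 10  74 113 108] area 5418 val 110 [776.8 170.8]
 box [595  92  35  33] area 924 val 136 [-523.7  268.1]
 box [399 120  31  30] area 685 val 134 [-62.6 187.1]
 box [296 141  24  24] area 425 val 163 [184.9 134.9]
 box [359 143  23  23] area 293 val 151 [ 34.4 136.6]
 box [187 144  19  45] area 495 val 118 [445.6 104.7]
 box [382 186  59  42] area 1840 val 137 [-66.  14.]
 box [360 227  32   8] area 67 val 111 [ 22.1 -43.4]
 box [  0 245  67  98] area 4362 val 149 [ 823.9 -238.8]
 box [342 271  30  31] area 712 val 157 [  59.7 -167.2]
 box [418 281  31  31] area 752 val 195 [-112.4 -182.5]
 diff [ 99 153  27  13 239] [ 94  99 100] [50 53 42]
 diff [    0   171   233   229 27894] [ 71 103 129] [64 74 68]
 diff [ 278  181  112   96 5419] [ 75 109 138] [ 69  99 123]
 diff [ 78 186   9   6  43] [30 37 44] [79 83 57]
 diff [259 203  36   6 147] [ 82 129 167] [ 60  93 119]
 diff [315 258  24   9 187] [ 79 124 160] [ 58  88 112]
 diff [266 262  36   7 215] [ 82 129 168] [ 60  92 119]
 diff [ 323  273   89   54 2373] [ 94 135 1
[... 6835 characters left out ...]
 123 104  90  --  40  37  32  26  22  16  14  --  94
278  --  --  --  --  --  --  --  --  --  68  69  68  70  75  84  --  --  --  --  --  --  --  --  --  --  89
282  --  --  --  --  --  --  --  --  --  --  --  --  --  --  --  --  --  --  --  --  --  --  --  --  --  90
286  --  --  --  --  --  --  --  --  --  --  --  --  --  --  --  --  --  --  --  --  --  --  --  --  --  90
290  --  --  --  --  --  --  --  --  --  --  --  --  --  --  --  --  --  --  --  --  --  --  --  --  --  --
294  --  --  --  --  --  --  --  --  --  --  --  --  --  --  --  --  --  --  --  --  --  --  --  --  --  --
298  --  --  --  --  --  --  --  --  --  --  --  --  --  --  --  --  --  --  --  --  --  --  --  --  --  --
```

The tin floor is fully visible and empty, and so is the tray, so the disc must have slipped somewhere hidden, most likely into the bay behind the tin. I'll look in there from low down.

>>> drive_tool([
  {"dx": -3.3,"dy": -0.8,"dz": 1.8,"wx": 0,"wy": 0,"wz": 0},
  {"dx": -3.3,"dy": -0.8,"dz": 1.8,"wx": 0,"wy": 0,"wz": 0},
  {"dx": -3.3,"dy": -0.8,"dz": 1.8,"wx": 0,"wy": 0,"wz": 0},
  {"dx": -3.3,"dy": -0.8,"dz": 1.8,"wx": 0,"wy": 0,"wz": 0},
  {"dx": -3.2,"dy": -0.8,"dz": 1.8,"wx": 0,"wy": 0,"wz": 0},
  {"dx": -3.2,"dy": -0.8,"dz": 1.7,"wx": 0,"wy": 0,"wz": 0},
  {"dx": -3.2,"dy": -0.8,"dz": 1.7,"wx": 0,"wy": 0,"wz": 0},
  {"dx": 0,"dy": 0,"dz": 0,"wx": 0,"wy": -0.12,"wz": 0},
  {"dx": 0,"dy": 0,"dz": 0,"wx": 0,"wy": -0.12,"wz": 0},
  {"dx": 0,"dy": 0,"dz": 0,"wx": 0,"wy": -0.12,"wz": 0},
])

```text
clock: 29.62
position: [0.4272, 0.0842, 0.0811]
eef_rot: [0.125, 0.717, 0.673, -0.131]
wrist_force: [0.6, -0.7, 0.4]
gripper_width: 1.001
grip_force: 0.0
```

>>> drive_tool([
  {"dx": 0,"dy": 0,"dz": 0,"wx": 0,"wy": -0.12,"wz": 0},
  {"dx": 0,"dy": 0,"dz": 0,"wx": 0,"wy": -0.12,"wz": 0},
  {"dx": 0,"dy": 0,"dz": 0,"wx": 0,"wy": -0.12,"wz": 0},
  {"dx": 0,"dy": 0,"dz": 0,"wx": 0,"wy": -0.12,"wz": 0},
  {"dx": 0,"dy": 0,"dz": 0,"wx": 0,"wy": 0,"wz": 0},
])

```text
clock: 30.03
position: [0.425, 0.0886, 0.0758]
eef_rot: [0.28, 0.66, 0.63, -0.3]
wrist_force: [-0.1, -0.4, -1.1]
gripper_width: 0.999
grip_force: 0.0
```

```bash
cat > chk3.py <<'E'
import sys
from h import *
c=cam("wrist"); o=bot.get_obs(); K=np.array(c["mtx"]); cv2.imwrite(f"w_{sys.argv[1]}.png",c["image"])
print(o["clock"],uv(o["position"]),o["position"][2],uv(c["t"]),c["t"][2],np.round(c["R"][:,2],2))
def P(u,v,z): q=K@(c["R"].T@(np.array([*(E0+(u*U+v*V)/1e3),z])-c["t"])); return np.round(q[:2]/q[2]).astype(int)
for n,p in dict(tinrim_l=(25,-55,.05),tinrim_r=(25,55,.05),rear=(-30,0,.05),wallL=(-8,-102,0),wallLtop=(-8,-102,.08),wallR=(-8,102,0),back=(-110,-60,0),backR=(-110,60,0),edge=(0,0,.106)).items(): print(n,P(*p))
for s in bot.boxes_of("disc_center","wrist"): print("disc",np.round(s["bbox"]),round(s["confidence"],2))
h=cv2.cvtColor(c["image"],cv2.COLOR_BGR2HSV); m=((h[...,1]<45)&(h[...,2]>60)).astype(np.uint8)
k,l,s,ct=cv2.connectedComponentsWithStats(m)
for i in range(1,k):
    if s[i,4]>50: print(s[i],"V",int(h[...,2][l==i].mean()),"S",int(h[...,1][l==i].mean()))
E
python3 chk3.py L
```

```text
30.0833 [ 145.6 -108.8] 0.07719597634567796 [ 307.8 -109.9] 0.13010788778113816 [-0.05 -0.88 -0.47]
tinrim_l [381 273]
tinrim_r [508 274]
rear [426 288]
wallL [325 233]
wallLtop [326 315]
wallR [524 235]
back [356 264]
backR [448 265]
edge [445 346]
disc [207. 183. 288. 231.] 0.71
disc [233. 254. 285. 277.] 0.68
[ 147  184  140  110 4180] V 192 S 20
[ 378  194  136  100 9675] V 131 S 27
[  0 220  21  19  53] V 99 S 22
[  0 246  10   8  59] V 141 S 31
[568 249  72  34 967] V 128 S 32
[  0 252  48  29 705] V 105 S 33
[233 257  53  22 768] V 249 S 15
[ 55 302  19   6  62] V 61 S 7
[  102   302   431    65 11962] V 84 S 22
[ 139  328   50   48 1572] V 101 S 31
```

```bash
python3 - <<'E'
import cv2
h=cv2.cvtColor(cv2.imread("w_L.png"),cv2.COLOR_BGR2HSV)
for r in range(190,304,4): print(r,*["%3d%s"%(v,"*" if s<60 else " ") for v,s in zip(h[r,310:530:7,2],h[r,310:530:7,1])])
E
```

```text
190 248  246  245  248  252  251  251  254  252  253  252  249  252  253  253  254  251  252  252  239  240  235  240  241  235  237  237  240  240  237  239  232 
194 248  247  246  249  252  251  251  254  252  253  252  247  252  251  253  253  250  227  181  149* 159* 157* 155* 148* 209  238  235  241  234  233  233  231 
198 249  247  247  246  253  252  251  254  252  252  252  251  252  249  253  204  143* 149* 150* 155* 154* 150* 155* 151* 152* 150* 238  237  234  243  241  241 
202 249  249  247  247  253  252  251  254  252  252  252  252  252  239  139* 144* 145* 146* 150* 157* 156* 104* 150* 150* 154* 145* 139* 230  245  243  244  243 
206 250  249  247  248  253  252  252  254  251  252  251  252  234  133* 135* 143* 122* 136* 112* 109*  87*  80*  80*  91* 125* 145* 142* 175  247  243  241  242 
210 251  249  248  249  253  253  252  253  251  252  252  228  123* 132* 116* 131*  83*  78* 107* 136* 150* 154* 153* 150* 133*  79*  94* 132* 243  244  241  243 
214 251  251  248  249  253  253  252  253  252  251  243  109* 124* 132*  71*  92* 141* 147* 155* 155* 153* 150* 15
[... 2955 characters left out ...]
112* 113* 109  103  112   27* 100  100   98 
290 245  223  223  136  136  138  138  138  138  137  138  138  139  137  137  138   31*  28*  25*  29*  98* 115* 112* 112* 112* 112* 112  116   90  104  100   98 
294  88   81   79   63*  62*  60*  60*  60*  57*  57*  54*  54*  50*  51*  51*  51*  51*  51*  50*  50*  49*  50*  49*  50*  50*  50*  51*  52*  51*  52*  51*  98 
298  55*  55*  55*  55*  55*  55*  54*  55*  55*  54*  53*  56*  56*  54*  54*  54*  55*  55*  56*  55*  55*  55*  57*  56*  54*  56*  55*  56*  56*  55*  55*  57*
302  60*  60*  58*  60*  59*  57*  59*  58*  59*  58*  58*  58*  58*  59*  59*  58*  58*  58*  56*  57*  58*  59*  57*  57*  58*  58*  57*  59*  60*  60*  59*  61*
```

>>> drive_tool([
  {"dx": 0,"dy": 3.6,"dz": 0,"wx": 0,"wy": -0.1,"wz": 0},
  {"dx": 0,"dy": 3.6,"dz": 0,"wx": 0,"wy": -0.1,"wz": 0},
  {"dx": 0,"dy": 3.6,"dz": 0,"wx": 0,"wy": 0,"wz": 0},
  {"dx": 0,"dy": 0,"dz": 0,"wx": 0,"wy": 0,"wz": 0},
  {"dx": 0,"dy": 0,"dz": 0,"wx": 0,"wy": 0,"wz": 0},
])

```text
clock: 30.55
position: [0.5356, 0.0805, 0.0811]
eef_rot: [0.341, 0.632, 0.596, -0.359]
wrist_force: [-0.9, -1.1, 0.1]
gripper_width: 0.998
grip_force: 0.0
```

```bash
python3 chk3.py M; python3 - <<'E'
import cv2
h=cv2.cvtColor(cv2.imread("w_M.png"),cv2.COLOR_BGR2HSV)
for r in range(180,304,3): print(r,*["%3d%s"%(v,"*" if s<60 else " ") for v,s in zip(h[r,215:430:7,2],h[r,215:430:7,1])])
E
```

```text
30.6 [144.    0.6] 0.08135492258278329 [312.9   1.6] 0.10373668590865084 [-0.05 -0.95 -0.3 ]
tinrim_l [254 239]
tinrim_r [379 238]
rear [317 248]
wallL [217 196]
wallLtop [209 276]
wallR [417 196]
back [272 220]
backR [363 220]
edge [317 305]
disc [ 64. 157. 155. 200.] 0.79
disc [147. 216. 205. 234.] 0.7
[  516    36   124   121 12026] V 173 S 24
[ 256  162  126   86 9654] V 145 S 26
[ 102  166   54   31 1023] V 253 S 10
[150 216  52  18 634] V 248 S 18
[433 217  65  15 623] V 245 S 27
[ 147  226   85   68 1759] V 110 S 34
[ 403  226   98   68 2353] V 124 S 33
[ 587  243   53   40 1014] V 122 S 32
[  0 252  48  29 702] V 106 S 33
[471 253  16   8  71] V 246 S 40
[  102   301   431    66 10798] V 71 S 22
[ 139  328   50   48 1553] V 103 S 31
180 253  252  253  252  253  250  236  134* 109*  92*  77*  95* 132* 149* 158* 158* 158* 146* 118*  79*  74* 123* 128* 120* 242  240  239  240  237  236  236 
183 252  253  252  253  247  240  235  122*  73* 109* 151* 157* 157* 158* 154* 156* 159* 154* 152* 152* 139*  75* 100* 111* 242  239  236  232  234  235  233 
186 250  253  251  252  237  24
[... 5628 characters left out ...]
127  128  246  131  125  132  122  109   92   69   47  162   29*
294  51*  53*  51*  56*  63*  66   71   75   78   80   80   81   83   81   56*  55*  53*  84   69   68   51*  48*  51*  47*  48*  50*  50*  51*  49*  50*  50*
297  56*  57*  56*  55*  54*  55*  56*  55*  54*  53*  57*  55*  54*  56*  56*  55*  56*  57*  55*  55*  55*  54*  55*  57*  56*  56*  57*  55*  56*  56*  55*
300  58*  60*  59*  57*  57*  58*  58*  58*  57*  59*  58*  56*  58*  58*  58*  57*  57*  57*  59*  58*  59*  57*  58*  58*  57*  58*  58*  57*  59*  58*  59*
303  60*  61*  59*  60*  59*  59*  58*  61*  59*  59*  61*  60*  60*  60*  61*  59*  59*  59*  60*  60*  61*  59*  59*  59*  59*  60*  60*  59*  60*  58*  60*
```

>>> drive_tool([
  {"dx": 0,"dy": 3.8,"dz": 0,"wx": 0,"wy": 0,"wz": 0},
  {"dx": 0,"dy": 3.8,"dz": 0,"wx": 0,"wy": 0,"wz": 0},
  {"dx": 0,"dy": 3.8,"dz": 0,"wx": 0,"wy": 0,"wz": 0},
  {"dx": 0,"dy": 0,"dz": 0,"wx": 0,"wy": 0,"wz": 0},
  {"dx": 0,"dy": 0,"dz": 0,"wx": 0,"wy": 0,"wz": 0},
])

```text
clock: 31.07
position: [0.6481, 0.0753, 0.0806]
eef_rot: [0.341, 0.631, 0.597, -0.36]
wrist_force: [-0.3, -0.7, 0.9]
gripper_width: 0.997
grip_force: 0.0
```

```bash
python3 chk3.py Rr; python3 - <<'E'
import cv2
h=cv2.cvtColor(cv2.imread("w_Rr.png"),cv2.COLOR_BGR2HSV)
for r in range(150,293,4): print(r,*["%3d%s"%(v,"*" if s<60 else " ") for v,s in zip(h[r,130:420:9,2],h[r,130:420:9,1])])
E
```

```text
31.1167 [144.8 113.2] 0.08068062356541023 [313.6 113.9] 0.10289675123267264 [-0.05 -0.95 -0.29]
tinrim_l [126 239]
tinrim_r [251 239]
rear [208 249]
wallL [106 196]
wallLtop [ 91 277]
wallR [306 196]
back [186 220]
backR [277 220]
edge [192 305]
disc [  2. 168.  38. 198.] 0.94
disc [286.  34. 409. 160.] 0.63
disc [ 61. 213.  94. 231.] 0.61
disc [303. 168. 362. 228.] 0.24
[  287    36   122   123 12705] V 130 S 27
[  121   163   135   131 11041] V 138 S 27
[ 64 216  30  17 388] V 245 S 21
[ 587  217   53   66 1330] V 130 S 32
[302 219  60  14 666] V 247 S 25
[ 404  226   84   68 1760] V 116 S 34
[  0 252  48  29 701] V 109 S 33
[343 254  52   4 145] V 201 S 39
[340 267  55  18 915] V 158 S 26
[  102   299   431    77 14191] V 75 S 22
150 253  253  253  251  238  243  241  237  242  241  240  242  116  118  234  251  253  247  253  252  149* 153* 150* 150* 147* 150* 148* 150* 151* 140  138  250  249 
154 253  254  251  252  233  242  238  234  237  246  239  242  116  113  234  241  246  249  253  251  253  248* 248* 248* 248* 249* 249* 249* 141  140  247  250  251 
158 251  253  253  
[... 5025 characters left out ...]
 154* 134* 106  105   29*
278  27* 205  201  197  117* 117* 117*  24*  23*  25*  25* 178  148  176  175  177  175  174  175  175  183  173  157  172  139* 155* 168* 163* 155* 135* 145  155   31*
282  28* 229  229  172  117* 116* 117*  25*  24*  26* 149  159  158  228  227  228  227  226  227  225  226  225  157  166  139* 174* 198* 200* 187* 148* 159  159   29*
286  27* 236  234  117* 118* 117* 108*  25*  24*  27* 158  158  158  232  231  231  230  230  230  230  230  231  166  168  172  179  178  177  174  168  168  160   84 
290  28* 254  249  117* 117* 117* 105*  24*  23*  23* 131  132  133  249  249  254  254  254  254  254  254  254  167  169  171  172  172  172  162  161  161  163  163
```

```bash
python3 - <<'E'
import cv2
for f,(r0,r1,c0,c1) in {"pics/w4.png":(44,134,264,374),"pics/w5.png":(34,170,245,400),"pics/j7.png":(68,152,108,212)}.items():
    h=cv2.cvtColor(cv2.imread(f),cv2.COLOR_BGR2HSV); print(f)
    for r in range(r0,r1,6): print(r,*["%3d"%v for v in h[r,c0:c1:6,2]])
E
```

```text
pics/w4.png
44 236 234 239 234 240 231 238 224 207 204 207 197 199 205 212 201 204 198 202
50 236 233 239 234 239 198  67  70  71  75  74  79  78 195 209 200 201 197 199
56 234 231 239 233  92  67  68  55  56  55  56  54  75  81  91 196 199 197 199
62 232 229 237  75  63  44  55  54  55  54  54  52  55  54  81  81 190 215 217
68 231 231 137  61  44  43  55  55  55  52  55  55  55  54  53  64  91 215 217
74 231 194  62  45  44  44  92  97  98  96  95  96  95  54  43  43  81 188 218
80 231 105  53  46  41  87  98  97  99  98  98  98  96  97  43  44  55  81 218
86 231  62  40  47  87  84  96  98  97  97  96  96  97  96  82  42  44  59 207
92 199  62  43  83  85  87  88  87  86  85  86  86  87  81  84  84  43  63 166
98 187  60  54  87  88  87  81  86  88  85  88  83  85  83  84  82  86  62 162
104 176  62  87  86  83  84  85  84  85  82  85  83  82  82  85  84  83  60 172
110 205  67  82  83  83  84  82  84  84  84  83  85  84  85  84  82  82  64 181
116 207  72  82  84  83  82  83  82  82  85  81  87  83  84  82  84  82  72 215
122 208 172  82  80  83  82  83  82  80  84  84  83  83  8
[... 2956 characters left out ...]
2  52 149 216 211
98 237 225  61  43  44  83  97  96  96  95  96  96  95  42  44  81 199 212
104 234 184  43  43  86  86  94  97  97  95  94  93  95  84  43  45 159 211
110 231  64  43  83  85  86  87  86  83  84  85  83  80  84  84  42  62 211
116 213  61  63  86  85  86  82  84  86  85  80  83  83  82  82  74  61 211
122 214  64  85  85  83  83  83  84  80  84  83  82  83  83  84  84  64 210
128 216  68  81  82  82  84  81  85  82  82  82  82  83  84  82  82  74 208
134 216 166  81  81  83  82  83  82  82  84  84  84  81  81  81  81 146 209
140 219 204  81  82  82  81  81  83  85  82  81  82  80  83  83  82 179 209
146 217 201 169  90  95 100  99  89  86  85  85  84  83  82  80 152 209 209
```

The tin is empty and no disc shows on the counter, so I'll get one angled view behind the tin from the right.

>>> drive_tool([
  {"dx": -0.5,"dy": 0,"dz": -0.4,"wx": 0.1,"wy": 0,"wz": 0.055},
  {"dx": -0.5,"dy": 0,"dz": -0.4,"wx": 0.1,"wy": 0,"wz": 0.055},
  {"dx": 0,"dy": 0,"dz": 0,"wx": 0.1,"wy": 0,"wz": 0.055},
  {"dx": 0,"dy": 0,"dz": 0,"wx": 0.1,"wy": 0,"wz": 0.055},
  {"dx": 0,"dy": 0,"dz": 0,"wx": 0.1,"wy": 0,"wz": 0.055},
  {"dx": -1.5,"dy": 0.9,"dz": 2.4,"wx": 0,"wy": 0,"wz": 0},
  {"dx": -1.5,"dy": 0.9,"dz": 2.4,"wx": 0,"wy": 0,"wz": 0},
  {"dx": -1.5,"dy": 0.9,"dz": 2.4,"wx": 0,"wy": 0,"wz": 0},
  {"dx": 0,"dy": 0,"dz": 0,"wx": 0,"wy": 0,"wz": 0},
])

```text
clock: 31.92
position: [0.6178, -0.0108, 0.0959]
eef_rot: [0.221, 0.769, 0.397, -0.449]
wrist_force: [-0.3, -0.6, 0.2]
gripper_width: 1.001
grip_force: 0.0
```

```bash
python3 chk3.py S; python3 - <<'E'
import cv2
h=cv2.cvtColor(cv2.imread("w_S.png"),cv2.COLOR_BGR2HSV)
for r in range(150,293,5): print(r,*["%3d%s"%(v,"*" if s<60 else " ") for v,s in zip(h[r,190:470:9,2],h[r,190:470:9,1])])
E
```

```text
31.9667 [59.2 89.1] 0.09615280743321436 [198.8 180.3] 0.11664765119918141 [-0.57 -0.77 -0.28]
tinrim_l [198 215]
tinrim_r [303 195]
rear [288 220]
wallL [200 180]
wallLtop [191 257]
wallR [384 132]
back [291 199]
backR [384 182]
edge [262 283]
disc [ 60. 163. 140. 195.] 0.62
[  169   110   150   112 13925] V 117 S 25
[488 120  11  17  84] V 171 S 42
[ 348  134   95   39 2620] V 246 S 25
[495 139  11  14  76] V 176 S 43
[ 62 161  49  29 864] V 248 S 15
[460 192  68  25 869] V 249 S 38
[ 457  215  102   42 3306] V 172 S 25
[ 64 227  16   5  55] V 170 S 27
[ 147  226   85   68 1781] V 116 S 34
[ 404  226   85   68 1778] V 120 S 34
[  0 251  49  30 762] V 110 S 32
[587 252  53  31 804] V 112 S 33
[ 230  271  132   24 2025] V 123 S 25
[  102   297   431    79 16130] V 78 S 22
150 111* 110* 113* 113* 113* 111* 113* 113* 112* 110* 108* 120* 111* 103*  95* 126  246  244  247* 213* 237* 247* 251* 251* 251* 248* 241* 237* 193* 159* 165* 171*
155 109* 111* 114* 114* 111* 112* 112* 115* 114* 114* 114* 121* 110* 102*  55* 124  221  243  234* 217* 238* 247* 251* 251* 251* 248* 243* 230* 219  158* 
[... 3737 characters left out ...]
 27*  30*  34*  34*  32* 121* 120* 120* 187 
275 118*  23*  25*  23* 236  207  254  254  254  254  254  254   81*  87*  78* 250  250  254   31*  31*  31*  33*  34*  35*  34*  35*  36*  34* 122* 119* 120* 120*
280  90*  25*  24*  26* 244  166* 170* 125* 167* 166* 165* 164* 171* 107* 107* 129  183  179   34*  34*  34*  36*  35*  35*  34*  34*  35*  36*  26* 118* 119* 121*
285  25*  26*  25*  77  247  104* 104* 127* 142* 228* 229* 229* 171* 103* 102* 102* 103* 105*  48*  47*  45*  48*  49*  49*  50*  47*  34*  33*  27* 117* 122* 120*
290  25*  23*  26* 162  245  107* 106* 107* 108* 107* 107* 108* 170* 106* 108* 106* 107* 107* 107* 159  210  211  212  210  204  199   36*  34*  35* 122* 120* 119*
```

>>> drive_tool([
  {"dx": -3.5,"dy": 0,"dz": -1.9,"wx": 0,"wy": 0,"wz": 0},
  {"dx": 0,"dy": 0,"dz": 0,"wx": -0.1,"wy": 0,"wz": -0.055},
  {"dx": 0,"dy": 0,"dz": 0,"wx": -0.1,"wy": 0,"wz": -0.055},
  {"dx": 0,"dy": 0,"dz": 0,"wx": -0.1,"wy": 0,"wz": -0.055},
  {"dx": 0,"dy": 0,"dz": 0,"wx": -0.1,"wy": 0,"wz": -0.055},
  {"dx": 0,"dy": 0,"dz": 0,"wx": -0.1,"wy": 0,"wz": -0.055},
  {"dx": 0,"dy": 0,"dz": 0,"wx": -0.1,"wy": 0,"wz": -0.055},
  {"dx": 0,"dy": 0,"dz": 0,"wx": -0.1,"wy": 0,"wz": -0.055},
  {"dx": 0,"dy": 0,"dz": 0,"wx": -0.1,"wy": 0,"wz": -0.055},
  {"dx": 0,"dy": 0,"dz": 0,"wx": -0.1,"wy": 0,"wz": -0.055},
])

```text
clock: 32.85
position: [0.6196, -0.0038, 0.1359]
eef_rot: [0.416, 0.479, 0.725, -0.267]
wrist_force: [-0.1, -0.2, 0.0]
gripper_width: 0.998
grip_force: 0.0
```

>>> drive_tool([
  {"dx": 1.64,"dy": -2.98,"dz": -1.3,"wx": 0,"wy": 0,"wz": 0},
  {"dx": 1.64,"dy": -2.98,"dz": -1.3,"wx": 0,"wy": 0,"wz": 0},
  {"dx": 1.64,"dy": -2.98,"dz": -1.3,"wx": 0,"wy": 0,"wz": 0},
  {"dx": 1.64,"dy": -2.98,"dz": -1.3,"wx": 0,"wy": 0,"wz": 0},
  {"dx": 1.64,"dy": -2.98,"dz": -1.3,"wx": 0,"wy": 0,"wz": 0},
  {"dx": 0,"dy": 0,"dz": 0,"wx": 0,"wy": 0,"wz": 0},
])

```text
clock: 33.35
position: [0.4393, 0.0261, 0.0946]
eef_rot: [0.414, 0.48, 0.725, -0.271]
wrist_force: [-0.2, 0.1, -0.8]
gripper_width: 1.0
grip_force: 0.0
```

```bash
python3 chk3.py S2; python3 - <<'E'
import cv2
h=cv2.cvtColor(cv2.imread("w_S2.png"),cv2.COLOR_BGR2HSV)
for r in range(130,293,5): print(r,*["%3d%s"%(v,"*" if s<60 else " ") for v,s in zip(h[r,170:450:9,2],h[r,170:450:9,1])])
E
```

```text
33.4 [ 85.1 -88.4] 0.09621454836208214 [ 236.  -167.2] 0.11773626358806188 [ 0.38 -0.88 -0.3 ]
tinrim_l [327 209]
tinrim_r [436 223]
rear [351 230]
wallL [257 153]
wallLtop [251 251]
wallR [441 189]
back [267 195]
backR [357 208]
edge [372 289]
disc [102.  44. 234. 134.] 0.97
disc [457. 199. 488. 276.] 0.34
[188 103  46  10 352] V 252 S 11
[633 116   7  32 143] V 103 S 26
[206 119  24  10 135] V 253 S 12
[168 127  21   5  52] V 253 S 12
[  321   131   178   163 14515] V 132 S 27
[ 106  168   75   32 1505] V 249 S 15
[472 211  59  14 435] V 242 S 30
[ 147  226   85   68 1770] V 109 S 34
[ 572  240   68   43 1129] V 126 S 33
[455 247  29   8 125] V 238 S 39
[519 249  21  10 156] V 169 S 30
[  0 252  48  29 695] V 103 S 33
[ 288  277  121   18 1266] V 131 S 26
[ 102  306  431   21 5243] V 61 S 21
[ 139  328   50   48 1549] V 111 S 31
[ 446  328   51   39 1422] V 127 S 32
130 251  254* 188* 177* 174* 146  152  249  254  250  250  244  246  251  251  249  253  250  251  250  219  151  147  251  202  174  162  229  233  231  236  237 
135 250  247  240  232  144  145  151  249  252  247  2
[... 4492 characters left out ...]
146  145  145  221   27*  28*  30* 118* 112*
275 111* 110* 112*  23*  27*  29* 246  253  253  253  253  253  253  253  253  227  143  128  126  124  122  121  120  122  183  235  246   29*  28*  29*  24* 113*
280 111* 111* 103*  22*  26*  25* 168  167  177  188  203  191  216  232  246  245  246  247   74*  78* 239   49   21*  25*  24*  23*  26*  47   29*  29*  28* 111*
285 111* 111*  25*  27*  28*  28* 169  167  172  170  173  115  116  118  113  115  115  115* 115* 154* 153* 157* 154* 154* 154* 151* 150*  31*  27*  29*  27* 127*
290 110* 124*  30*  27*  28* 152  168  169  172  169  201  114  114  111  115* 114* 115* 118* 119* 218* 217* 217* 218* 196* 127* 125* 158*  21*  30*  28*  27*  47*
```

```bash
python3 - <<'E'
from h import *
c=bot.capture("wrist"); T=np.array(c["tool_from_camera"]); K=np.array(c["mtx"]); D=np.array(c["D"])
def mk(q,uvp,z): R_=q2R(np.array(q)/np.linalg.norm(q))@T[:3,:3]; return dict(R=R_,t=np.array([*(E0+(uvp[0]*U+uvp[1]*V)/1e3),z]),mtx=K,D=D)
S=mk([.221,.769,.397,-.449],(198.8,180.3),.1166); S2=mk([.414,.48,.725,-.271],(236,-167.2),.1177)
def ray(c,x,y):
    p=cv2.undistortPoints(np.array([[[x,y]]],float),K,D)[0,0]; d=c["R"]@[p[0],p[1],1]; return d/np.linalg.norm(d)
def tri(x1,y1,x2,y2):
    a,b=ray(S,x1,y1),ray(S2,x2,y2); A=np.stack([a,-b],1); s=np.linalg.lstsq(A,S2["t"]-S["t"],rcond=None)[0]
    p,q=S["t"]+s[0]*a,S2["t"]+s[1]*b; return uv((p+q)/2),(p+q)[2]/2,np.linalg.norm(p-q)
print("tri patch",tri(280,285,359,290))
for n,c_,r0,r1,a,b in (("S",S,272,298,220,370),("S2",S2,272,304,280,415)):
    h=cv2.cvtColor(cv2.imread(f"w_{n}.png"),cv2.COLOR_BGR2HSV); print(n,[pix(c_,[[*(E0+(u*U+v*V)/1e3),z]])[0].round() for u,v,z in((0,-37,.106),(0,37,.106),(0,-37,.118),(0,37,.118),(-92,0,.118))])
    for r in range(r0,r1,2): print(r,*["%3d%s"%(v,"*" if s<60 else " ") for v,s in zip(h[r,a:b:5,2],h[r,a:b:5,1])])
# tray from above now
t=cam("top")["image"]; h=cv2.cvtColor(t,cv2.COLOR_BGR2HSV)
for r in range(186,232,4): print(r,*["%3d"%v for v in h[r,360:446:4,2]])
E
```

```text
tri patch (array([-21.4,   0.8]), np.float64(0.10678790095034757), np.float64(1.619916803629212e-05))
S [array([229., 283.]), array([300., 282.]), array([228., 298.]), array([300., 300.]), array([324., 300.])]
272  24* 155  255  255  255  255  255  255  255  255  255  252  249  163  136   76*  83*  85*  84*  80* 132  132  132  132  133  132   26*  28*  29*  28*
274  24* 245  254  254  254  254  254  254  254  254  254  254  254  254  251   74*  83*  86*  84*  81* 179  179  179  179  252  252   30*  31*  31*  31*
276  26* 239  238  111  213  223  247  254  254  254  254  254  254  254  254   77*  82*  86*  84*  80* 231  243  243  235  198  232   31*  33*  31*  31*
278  26* 241  210  166  180  180  178  174  197  207  210  182* 181* 168* 167* 158* 172* 104* 101*  89* 102  188  191  194   55* 201   31*  34*  36*  30*
280  79  243  191* 166* 169* 169* 169* 166* 166* 167* 170* 168* 165* 131* 166* 165* 216* 105* 107* 106* 105* 129  153  185   55* 207   33*  34*  33*  34*
282 152  244  195* 166* 169* 169* 169* 165* 167* 165* 170* 168* 165* 165* 165* 164* 186* 105* 107* 106* 107* 107* 107* 1
[... 3848 characters left out ...]
 145 145 144 144 145 145 144 145 144 145 131 102 130 193
206  89  88  84  82  83  83  83  82 146 145 145 144 144 145 145 146 146 146 132 109 123 196
210  87  88  83  83  83  83  84  80 145 144 144 144 143 143 143 143 144 144 131 111 109 191
214  89  89  83  83  82  83  85  83 147 147 146 145 145 144 145 144 143 143 132 122 117 190
218  86  87  85  83  83  84  82  83 139 145 145 145 145 146 145 146 147 146 132 129 117 188
222  66  83  84  83  84  82  82  85 120 133 129 130 131 129 130 130 130 130 130 139 118 189
226  68  72  83  84  83  82  83  83 106 177 130 128 118 122 115 127 151 145 143 137 122 188
230 101 109  70  84  82  82  82 106 102 197 189 185 192 197 196 195 177 198 189 190 194 185
```

>>> drive_tool([
  {"dx": -3.5,"dy": 0,"dz": -1.9,"wx": 0,"wy": 0,"wz": 0},
  {"dx": -3.5,"dy": 0,"dz": -1.9,"wx": 0,"wy": 0,"wz": 0},
  {"dx": -3.5,"dy": 0,"dz": -1.9,"wx": 0,"wy": 0,"wz": 0},
  {"dx": 0,"dy": 0,"dz": 0,"wx": 0.1,"wy": 0,"wz": 0.055},
  {"dx": 0,"dy": 0,"dz": 0,"wx": 0.1,"wy": 0,"wz": 0.055},
  {"dx": 0,"dy": 0,"dz": 0,"wx": 0.1,"wy": 0,"wz": 0.055},
  {"dx": 0,"dy": 0,"dz": 0,"wx": 0.1,"wy": 0,"wz": 0.055},
  {"dx": 0,"dy": 0,"dz": 0,"wx": 0,"wy": 0.12,"wz": 0},
  {"dx": 0,"dy": 0,"dz": 0,"wx": 0,"wy": 0.12,"wz": 0},
  {"dx": 0,"dy": 0,"dz": 0,"wx": 0,"wy": 0.12,"wz": 0},
], fingers=3)

```text
clock: 34.38
position: [0.4484, 0.0211, 0.2158]
eef_rot: [0.224, 0.685, 0.65, -0.24]
wrist_force: [-0.7, 0.2, 0.4]
gripper_width: 0.333
grip_force: 0.0
```

>>> drive_tool([
  {"dx": 0,"dy": 0,"dz": 0,"wx": 0,"wy": 0.12,"wz": 0},
  {"dx": 0,"dy": 0,"dz": 0,"wx": 0,"wy": 0.12,"wz": 0},
  {"dx": 0,"dy": 0,"dz": 0,"wx": 0,"wy": 0.12,"wz": 0},
  {"dx": 0,"dy": 0,"dz": 0,"wx": 0,"wy": 0.12,"wz": 0},
  {"dx": 0,"dy": 0,"dz": 0,"wx": 0,"wy": 0.12,"wz": 0},
  {"dx": 0,"dy": 0,"dz": 0,"wx": 0,"wy": 0.09,"wz": 0},
  {"dx": 0,"dy": 0,"dz": 0,"wx": 0,"wy": 0,"wz": 0},
])

```text
clock: 34.97
position: [0.4474, 0.0168, 0.2182]
eef_rot: [-0.006, 0.729, 0.685, 0.006]
wrist_force: [0.2, -0.5, 0.3]
gripper_width: 0.318
grip_force: 0.0
```

```bash
python3 - <<'E'
from h import *
o=bot.get_obs(); r=q2R(o["eef_rot"]); W=np.column_stack([[*U,0],[*V,0],[0,0,-1]])
print(o["clock"],uv(o["position"]),o["position"][2],"fix rotvec (tool)",R.from_matrix(r.T@W).as_rotvec().round(3))
c=cam("side"); im=c["image"]
for s in bot.boxes_of("disc_center","side"): print(np.round(s["bbox"]),round(s["confidence"],2))
h=cv2.cvtColor(im,cv2.COLOR_BGR2HSV)
for r_ in range(216,248,3): print(r_,*["%3d"%v for v in h[r_,288:352:3,2]])
E
```

```text
34.9667 [ 75.5 -83.2] 0.21820175658298588 fix rotvec (tool) [-0.001 -0.017 -0.01 ]
[226. 237. 256. 264.] 0.8
[352. 184. 378. 208.] 0.72
[219. 304. 253. 336.] 0.67
216 193 202 201 197 201 199 200 197 194 178 192 183 177 195 192 190 188 189 187 184 200 189
219 195 199 202 198 203 198 201 195 197 179 192 187 175 192 191 189 188 188 188 182 198 190
222 197 195 203 199 202 198 202 194 197 181 186 184 173 187 194 189 189 186 186 181 194 191
225 198 191 204 201 202 198 199 176 139 107  90  87  92 122 155 168 176 172 180 178 191 191
228 196 189 205 200 200 187 119  68  65  68  69  72  74  74  75  86 139 159 161 159 177 189
231 197 190 202 199 180  87  60  63  65  67  71  72  73  74  75  75  75 126 154 159 170 170
234 197 195 198 192  98  55 117  64  64  67  53  55  59  70  80  83  87  99 154 161 171 166
237 197 196 194 158  55  57 110  51  62  67  69  70 106 157 158 157 156 139 136 147 171 166
240 197 196 189 102  54  45  75  80  74  79  78  78  81 152 161 159 158 141 146 116 171 168
243 195 195 188  87  45  30 109 130  74  78  78  78  78 136 160 161 158 153 147 150 168 188
246 190 187 175  97  62  69 115  92  64  78  79  77  77 152 160 161 158 154 120 176 192 193
```

>>> drive_tool([
  {"dx": -0.8,"dy": 2.8,"dz": 0,"wx": 0,"wy": -0.017,"wz": -0.01},
  {"dx": -0.8,"dy": 2.8,"dz": 0,"wx": 0,"wy": 0,"wz": 0},
  {"dx": -0.8,"dy": 2.7,"dz": 0,"wx": 0,"wy": 0,"wz": 0},
  {"dx": 0,"dy": 0,"dz": 4,"wx": 0,"wy": 0,"wz": 0},
  {"dx": 0,"dy": 0,"dz": 4,"wx": 0,"wy": 0,"wz": 0},
  {"dx": 0,"dy": 0,"dz": 4,"wx": 0,"wy": 0,"wz": 0},
  {"dx": 0,"dy": 0,"dz": 3.5,"wx": 0,"wy": 0,"wz": 0},
  {"dx": 0,"dy": 0,"dz": 2.3,"wx": 0,"wy": 0,"wz": 0},
  {"dx": 0,"dy": 0,"dz": 0,"wx": 0,"wy": 0,"wz": 0},
  {"dx": 0,"dy": 0,"dz": 0,"wx": 0,"wy": 0,"wz": 0},
])

```text
clock: 35.9
position: [0.5267, -0.0061, 0.0365]
eef_rot: [-0.002, 0.722, 0.692, -0.003]
wrist_force: [1.4, -0.2, -1.3]
gripper_width: 0.319
grip_force: 0.0
```

>>> drive_tool([
  {"dx": 0.8,"dy": 0,"dz": 0,"wx": 0,"wy": 0,"wz": 0},
  {"dx": 0.8,"dy": 0,"dz": 0,"wx": 0,"wy": 0,"wz": 0},
  {"dx": 0.8,"dy": 0,"dz": 0,"wx": 0,"wy": 0,"wz": 0},
  {"dx": 0.8,"dy": 0,"dz": 0,"wx": 0,"wy": 0,"wz": 0},
  {"dx": 1.0,"dy": 0,"dz": 0,"wx": 0,"wy": 0,"wz": 0},
  {"dx": 1.0,"dy": 0,"dz": 0,"wx": 0,"wy": 0,"wz": 0},
  {"dx": 1.0,"dy": 0,"dz": 0,"wx": 0,"wy": 0,"wz": 0},
  {"dx": 1.0,"dy": 0,"dz": 0,"wx": 0,"wy": 0,"wz": 0},
  {"dx": 1.0,"dy": 0,"dz": 0,"wx": 0,"wy": 0,"wz": 0},
  {"dx": 0.8,"dy": 0,"dz": 0,"wx": 0,"wy": 0,"wz": 0},
])

```text
clock: 36.73
position: [0.5312, 0.0834, 0.038]
eef_rot: [-0.001, 0.723, 0.691, -0.002]
wrist_force: [-0.3, -3.6, 1.6]
gripper_width: 0.319
grip_force: 1.3
```

```bash
python3 - <<'E'
from h import *
o=bot.get_obs(); print(o["clock"],uv(o["position"]),o["position"][2],o["wrist_force"])
for n in("top","side"):
    c=cam(n)
    for k,z in (("tin_center",.025),("disc_center",.004)):
        for s in bot.spot_point(k,n)[:4]: print(n,k,np.array(s["pixel"]),round(s["confidence"],2),uv(onz(c,s["pixel"],z)))
    for s in bot.boxes_of("disc_center",n): print(np.round(s["bbox"]),round(s["confidence"],2))
E
```

```text
36.7333 [146.5  -2.9] 0.037969733291176706 [-0.31015927 -3.55862791  1.64847721]
top tin_center [209.5 336.3] 0.69 [111.6   1.4]
top tin_center [208.  391.9] 0.37 [-12.4   9.7]
top disc_center [287.4 356. ] 0.71 [  60.5 -170.4]
top disc_center [297.1 430.5] 0.57 [-106.1 -184.4]
[353. 269. 372. 303.] 0.83
[414. 281. 448. 314.] 0.7
side tin_center [216.2 310.6] 0.56 [123.4  -8.1]
side disc_center [319.2 234.9] 0.63 [-108.8 -187.6]
[218. 305. 255. 338.] 0.87
[225. 238. 259. 262.] 0.65
```

>>> drive_tool([
  {"dx": -0.4,"dy": 0,"dz": 0,"wx": 0,"wy": 0,"wz": 0},
  {"dx": 0,"dy": 0,"dz": -3.5,"wx": 0,"wy": 0,"wz": 0},
  {"dx": 0,"dy": 0,"dz": -3.6,"wx": 0,"wy": 0,"wz": 0},
  {"dx": 0,"dy": 0,"dz": -3.6,"wx": 0,"wy": 0,"wz": 0},
  {"dx": 0,"dy": 0,"dz": -3.6,"wx": 0,"wy": 0,"wz": 0},
  {"dx": 0,"dy": 0,"dz": 0,"wx": 0,"wy": -0.12,"wz": 0},
  {"dx": 0,"dy": 0,"dz": 0,"wx": 0,"wy": -0.12,"wz": 0},
  {"dx": 0,"dy": 0,"dz": 0,"wx": 0,"wy": -0.12,"wz": 0},
  {"dx": 0,"dy": 0,"dz": 0,"wx": 0,"wy": -0.12,"wz": 0},
  {"dx": 0,"dy": 0,"dz": 0,"wx": 0,"wy": -0.12,"wz": 0},
])

```text
clock: 37.97
position: [0.5321, 0.0784, 0.1823]
eef_rot: [0.205, 0.69, 0.66, -0.216]
wrist_force: [0.2, 0.6, -0.3]
gripper_width: 0.323
grip_force: 0.0
```

>>> drive_tool([
  {"dx": 0,"dy": 0,"dz": 0,"wx": 0,"wy": -0.12,"wz": 0},
  {"dx": 0,"dy": 0,"dz": 0,"wx": 0,"wy": -0.12,"wz": 0},
  {"dx": 0,"dy": 0,"dz": 0,"wx": 0,"wy": -0.12,"wz": 0},
  {"dx": 0,"dy": 0,"dz": 0,"wx": 0,"wy": -0.1,"wz": 0},
  {"dx": 0,"dy": 0,"dz": 0,"wx": 0,"wy": 0,"wz": 0},
], fingers=9.4)

```text
clock: 38.38
position: [0.5301, 0.0794, 0.1754]
eef_rot: [0.347, 0.619, 0.599, -0.371]
wrist_force: [0.1, 0.2, -0.6]
gripper_width: 0.633
grip_force: 0.0
```

```bash
python3 chk3.py B; python3 - <<'E'
import cv2
h=cv2.cvtColor(cv2.imread("w_B.png"),cv2.COLOR_BGR2HSV)
for r in range(110,296,5): print(r,*["%3d%s"%(v,"*" if s<60 else " ") for v,s in zip(h[r,205:435:7,2],h[r,205:435:7,1])])
E
```

```text
38.4333 [141.9  -3.2] 0.17728404175410173 [312.  -6.] 0.1930272017208395 [-0.04 -0.96 -0.27]
tinrim_l [265 135]
tinrim_r [381 137]
rear [321 158]
wallL [229 106]
wallLtop [222 175]
wallR [416 109]
back [277 146]
backR [364 148]
edge [321 200]
disc [ 94.  42. 178. 102.] 0.76
disc [160. 135. 214. 164.] 0.6
disc [205. 107. 434. 228.] 0.59
[  244     0   158   118 15494] V 111 S 23
[517   0  73  16 824] V 247 S 17
[ 124   56   51   42 1408] V 254 S 7
[ 430  109   59   31 1185] V 243 S 26
[161 136  52  27 953] V 250 S 13
[448 162  39  12 292] V 249 S 39
[ 438  177   54   26 1196] V 182 S 25
[594 176  31  35 659] V 186 S 29
[ 285  196   76   34 2342] V 193 S 25
[ 46 215  56  76 758] V 86 S 19
[ 197  226   65   68 1709] V 115 S 34
[ 373  226   66   68 1827] V 118 S 34
[ 569  251   71  122 6777] V 100 S 29
[   0  252   70  122 6464] V 98 S 29
[ 178  299  279   69 9393] V 75 S 22
110 252  253  224  227  240  245  249  250  242  238  244  134* 152* 158* 161* 161* 164* 164* 165* 165* 160* 153* 111* 161  244  244  239  248  246  236  230  244  241 
115 250  251  222  207  119  240  248  249  245
[... 5505 characters left out ...]
118* 117* 119* 118* 208 
280 126* 118* 117* 118* 110*  26*  25*  23* 199  195  193  176  181  185  184  188  194  189  184  180  179  182  187  185  195   29*  29*  29* 137* 118* 118* 117* 117*
285 118* 118* 117* 117*  31*  24*  24* 192  201  203  204  177  181  184  183  188  194  189  185  179  178  181  188  184  198  192   28*  29*  24* 118* 118* 118* 118*
290 117* 118* 117* 118*  33*  25*  22* 201  203  201  198  177  181  185  183  188  192  189  184  180  179  181  188  184  197  202   30*  31*  34* 121* 118* 117* 118*
295  55*  54*  53*  55*  54*  54*  55*  55*  55*  55*  52*  54*  54*  54*  54*  53*  54*  54*  54*  54*  55*  54*  54*  54*  55*  55*  55*  53*  54*  54*  54*  56*  55*
```

>>> drive_tool([
  {"dx": 0,"dy": 0,"dz": 0,"wx": 0,"wy": 0.12,"wz": 0},
  {"dx": 0,"dy": 0,"dz": 0,"wx": 0,"wy": 0.12,"wz": 0},
  {"dx": 0,"dy": 0,"dz": 0,"wx": 0,"wy": 0.12,"wz": 0},
  {"dx": 0,"dy": 0,"dz": 0,"wx": 0,"wy": 0.12,"wz": 0},
  {"dx": 0,"dy": 0,"dz": 0,"wx": 0,"wy": 0.12,"wz": 0},
  {"dx": 0,"dy": 0,"dz": 0,"wx": 0,"wy": 0.12,"wz": 0},
  {"dx": 0,"dy": 0,"dz": 0,"wx": 0,"wy": 0.12,"wz": 0},
  {"dx": 0,"dy": 0,"dz": 0,"wx": 0,"wy": 0.12,"wz": 0},
  {"dx": 0,"dy": 0,"dz": 0,"wx": 0,"wy": 0.1,"wz": 0},
  {"dx": 0,"dy": 0,"dz": 0,"wx": 0,"wy": 0,"wz": 0},
], fingers=6.6)

```text
clock: 39.32
position: [0.5327, 0.074, 0.185]
eef_rot: [0.001, 0.726, 0.688, 0.002]
wrist_force: [0.8, -0.9, -0.9]
gripper_width: 0.699
grip_force: 0.0
```

>>> drive_tool([
  {"dx": 2.5,"dy": 0.3,"dz": -1,"wx": 0,"wy": 0,"wz": 0},
  {"dx": 2.5,"dy": 0,"dz": -1,"wx": 0,"wy": 0,"wz": 0},
  {"dx": 1,"dy": 0,"dz": 0,"wx": 0,"wy": 0,"wz": 0},
  {"dx": 0,"dy": 0,"dz": 0,"wx": 0,"wy": 0,"wz": 0},
  {"dx": 0,"dy": 0,"dz": 0,"wx": 0,"wy": 0,"wz": 0},
])

```text
clock: 39.73
position: [0.5371, 0.1384, 0.2007]
eef_rot: [-0.001, 0.722, 0.691, -0.002]
wrist_force: [-0.3, 0.2, 0.2]
gripper_width: 0.701
grip_force: 0.0
```

```bash
python3 - <<'E'
from h import *
o=bot.get_obs(); r=q2R(o["eef_rot"]); W=np.column_stack([[*U,0],[*V,0],[0,0,-1]])
print(o["clock"],uv(o["position"]),o["position"][2],"fix",R.from_matrix(r.T@W).as_rotvec().round(3))
c=cam("wrist")
for k,z in (("tin_center",.025),("disc_center",.007)):
    for s in bot.spot_point(k,"wrist")[:4]: print(k,np.array(s["pixel"]),round(s["confidence"],2),uv(onz(c,s["pixel"],z)))
h=cv2.cvtColor(c["image"],cv2.COLOR_BGR2HSV)
for u in range(170,50,-7):
    P=pix(c,[[*(E0+(u*U+v*V)/1e3),.008] for v in range(-56,57,8)]); print("%4d"%u,*["%3d"%h[int(y),int(x),2] if 0<=y<400 and 0<=x<640 else "  ." for x,y in P])
E
```

```text
39.7333 [201.7   0. ] 0.20073768946764425 fix [-0.004  0.002  0.009]
tin_center [267.2 317.1] 0.64 [113.1  -1. ]
disc_center [301.7 178.5] 0.62 [  57.7 -165.7]
 170 236 237 230 237 236 217 221 206 216 201 189 216 210 208 209
 163 232 239 233 238 126  81 104 105  92  96 188 216 213 209 209
 156 229 238 234  86 103 102 106 103 104 103  99 155 213 208 210
 149 226 240  95 101 142 181 101 106 157 158 100  95 198 209 211
 142 225  87  97 115  51  73  88  89  49  49  50 168  87 209 209
 135 226  99  39  65  90  91  90  90  91  90  86  51 181 127 209
 128 220  69  68  77  89  91  91  91  90  88  88  90  49  85 204
 121 165  39  42  81  91  89  89  90  90  90  89  80  51  83 202
 114  72  80  41  81  85  88  91  90  87  88  87  82  50  50 202
 107  56  75  40  80  77  91  87  88  90  87  89  90  47  51 177
 100  63  76  38  77  76  87  88  88  87  88  87  90  51  91 137
  93  63  39  38  79  76  76  88  88  90  91  87  90  51  62  91
  86  62  39  38  39  39  40  40  45  51  50  51  50  50  73  95
  79  62  64  39  73  72  70  79  76  70  78  89  90  44  73  98
  72  64  63  40  38  38  37  38  37  36  47  36  37  52  58  72
  65  73  72  72  73  71  71  71  70  71  71  70  70  75  73  74
  58  84  84  85  84  83  86  84  86  87  88  87  87  87  86  87
  51  92  93  93  94  94  93  92  94  93  94  94  91  92  94  94
```

The tin is empty, and the only place no view reached is the pocket behind the bumper. The gripper can't get in there. I'll put the tin gently back home and leave it tidy.

>>> drive_tool([
  {"dx": 0.5,"dy": 0,"dz": 4,"wx": 0,"wy": 0,"wz": 0},
  {"dx": 0,"dy": 0,"dz": 4,"wx": 0,"wy": 0,"wz": 0},
  {"dx": 0,"dy": 0,"dz": 4,"wx": 0,"wy": 0,"wz": 0},
  {"dx": 0,"dy": 0,"dz": 3,"wx": 0,"wy": 0,"wz": 0},
  {"dx": 0,"dy": 0,"dz": 1.6,"wx": 0,"wy": 0,"wz": 0},
  {"dx": -1.0,"dy": 0,"dz": 0,"wx": 0,"wy": 0,"wz": 0},
  {"dx": -1.0,"dy": 0,"dz": 0,"wx": 0,"wy": 0,"wz": 0},
  {"dx": -1.0,"dy": 0,"dz": 0,"wx": 0,"wy": 0,"wz": 0},
  {"dx": -0.8,"dy": 0,"dz": 0,"wx": 0,"wy": 0,"wz": 0},
  {"dx": -0.8,"dy": 0,"dz": 0,"wx": 0,"wy": 0,"wz": 0},
])

```text
clock: 40.72
position: [0.5359, 0.0964, 0.0368]
eef_rot: [-0.001, 0.723, 0.69, -0.0]
wrist_force: [-1.1, 2.9, 2.2]
gripper_width: 0.705
grip_force: 1.4
```

>>> drive_tool([
  {"dx": -0.8,"dy": 0,"dz": 0,"wx": 0,"wy": 0,"wz": 0},
  {"dx": -0.8,"dy": 0,"dz": 0,"wx": 0,"wy": 0,"wz": 0},
  {"dx": -0.8,"dy": 0,"dz": 0,"wx": 0,"wy": 0,"wz": 0},
  {"dx": -0.8,"dy": 0,"dz": 0,"wx": 0,"wy": 0,"wz": 0},
  {"dx": -0.8,"dy": 0,"dz": 0,"wx": 0,"wy": 0,"wz": 0},
  {"dx": -0.8,"dy": 0,"dz": 0,"wx": 0,"wy": 0,"wz": 0},
  {"dx": -0.8,"dy": 0,"dz": 0,"wx": 0,"wy": 0,"wz": 0},
  {"dx": -0.6,"dy": 0,"dz": 0,"wx": 0,"wy": 0,"wz": 0},
  {"dx": -0.4,"dy": 0,"dz": 0,"wx": 0,"wy": 0,"wz": 0},
  {"dx": 0,"dy": 0,"dz": 0,"wx": 0,"wy": 0,"wz": 0},
])

```text
clock: 41.55
position: [0.5316, 0.0299, 0.0344]
eef_rot: [-0.001, 0.723, 0.691, -0.002]
wrist_force: [0.6, 3.4, 2.0]
gripper_width: 0.703
grip_force: 1.0
```

>>> drive_tool([
  {"dx": -0.4,"dy": 0,"dz": 0,"wx": 0,"wy": 0,"wz": 0},
  {"dx": -0.4,"dy": 0,"dz": 0,"wx": 0,"wy": 0,"wz": 0},
  {"dx": -0.3,"dy": 0,"dz": 0,"wx": 0,"wy": 0,"wz": 0},
  {"dx": -0.1,"dy": 0,"dz": 0,"wx": 0,"wy": 0,"wz": 0},
  {"dx": -0.1,"dy": 0,"dz": 0,"wx": 0,"wy": 0,"wz": 0},
  {"dx": -0.1,"dy": 0,"dz": 0,"wx": 0,"wy": 0,"wz": 0},
  {"dx": 0,"dy": 0,"dz": 0,"wx": 0,"wy": 0,"wz": 0},
])

```text
clock: 42.13
position: [0.5307, 0.017, 0.0343]
eef_rot: [-0.002, 0.723, 0.691, -0.002]
wrist_force: [-0.6, 2.5, 1.4]
gripper_width: 0.703
grip_force: 1.3
```

>>> drive_tool([
  {"dx": -0.05,"dy": 0,"dz": 0,"wx": 0,"wy": 0,"wz": 0},
  {"dx": -0.05,"dy": 0,"dz": 0,"wx": 0,"wy": 0,"wz": 0},
  {"dx": -0.05,"dy": 0,"dz": 0,"wx": 0,"wy": 0,"wz": 0},
  {"dx": 0,"dy": 0,"dz": 0,"wx": 0,"wy": 0,"wz": 0},
])

```text
clock: 42.47
position: [0.5307, 0.0156, 0.0343]
eef_rot: [-0.002, 0.723, 0.691, -0.002]
wrist_force: [-0.2, 1.3, 0.2]
gripper_width: 0.702
grip_force: 1.1
```

>>> drive_tool([
  {"dx": -0.1,"dy": 0,"dz": 0,"wx": 0,"wy": 0,"wz": 0},
  {"dx": -0.1,"dy": 0,"dz": 0,"wx": 0,"wy": 0,"wz": 0},
  {"dx": -0.05,"dy": 0,"dz": 0,"wx": 0,"wy": 0,"wz": 0},
  {"dx": 0,"dy": 0,"dz": 0,"wx": 0,"wy": 0,"wz": 0},
])

```text
clock: 42.8
position: [0.5306, 0.0136, 0.0344]
eef_rot: [-0.002, 0.723, 0.691, -0.002]
wrist_force: [-0.1, 3.0, 0.2]
gripper_width: 0.704
grip_force: 1.9
```

>>> drive_tool([
  {"dx": -0.05,"dy": 0,"dz": 0,"wx": 0,"wy": 0,"wz": 0},
  {"dx": -0.05,"dy": 0,"dz": 0,"wx": 0,"wy": 0,"wz": 0},
  {"dx": -0.05,"dy": 0,"dz": 0,"wx": 0,"wy": 0,"wz": 0},
  {"dx": 0,"dy": 0,"dz": 0,"wx": 0,"wy": 0,"wz": 0},
  {"dx": 0,"dy": 0,"dz": 0,"wx": 0,"wy": 0,"wz": 0},
  {"dx": 0,"dy": 0,"dz": 0,"wx": 0,"wy": 0,"wz": 0},
  {"dx": 0,"dy": 0,"dz": 0,"wx": 0,"wy": 0,"wz": 0},
  {"dx": 0,"dy": 0,"dz": 0,"wx": 0,"wy": 0,"wz": 0},
])

```text
clock: 43.47
position: [0.5305, 0.0126, 0.0344]
eef_rot: [-0.002, 0.723, 0.691, -0.002]
wrist_force: [-0.4, 5.4, -0.5]
gripper_width: 0.701
grip_force: 2.7
```

>>> drive_tool([
  {"dx": -0.05,"dy": 0,"dz": 0,"wx": 0,"wy": 0,"wz": 0},
  {"dx": -0.05,"dy": 0,"dz": 0,"wx": 0,"wy": 0,"wz": 0},
  {"dx": -0.03,"dy": 0,"dz": 0,"wx": 0,"wy": 0,"wz": 0},
  {"dx": 0,"dy": 0,"dz": 0,"wx": 0,"wy": 0,"wz": 0},
  {"dx": 0,"dy": 0,"dz": 0,"wx": 0,"wy": 0,"wz": 0},
  {"dx": 0,"dy": 0,"dz": 0,"wx": 0,"wy": 0,"wz": 0},
  {"dx": 0,"dy": 0,"dz": 0,"wx": 0,"wy": 0,"wz": 0},
  {"dx": 0,"dy": 0,"dz": 0,"wx": 0,"wy": 0,"wz": 0},
  {"dx": 0,"dy": 0,"dz": 0,"wx": 0,"wy": 0,"wz": 0},
  {"dx": 0,"dy": 0,"dz": 0,"wx": 0,"wy": 0,"wz": 0},
])

```text
clock: 44.3
position: [0.5304, 0.012, 0.0344]
eef_rot: [-0.003, 0.723, 0.691, -0.001]
wrist_force: [0.5, 6.7, -1.3]
gripper_width: 0.702
grip_force: 3.5
```

>>> drive_tool([
  {"dx": 0.2,"dy": 0,"dz": 0,"wx": 0,"wy": 0,"wz": 0},
  {"dx": 0.4,"dy": 0,"dz": 0,"wx": 0,"wy": 0,"wz": 0},
  {"dx": 1.5,"dy": 0,"dz": 0,"wx": 0,"wy": 0,"wz": 0},
  {"dx": 2.5,"dy": 0,"dz": 0,"wx": 0,"wy": 0,"wz": 0},
  {"dx": 1,"dy": 0,"dz": -3,"wx": 0,"wy": 0,"wz": 0},
  {"dx": 1,"dy": 0,"dz": -4,"wx": 0,"wy": 0,"wz": 0},
  {"dx": 0,"dy": 0,"dz": -4,"wx": 0,"wy": 0,"wz": 0},
  {"dx": 0,"dy": 0,"dz": 0,"wx": 0,"wy": 0,"wz": 0},
  {"dx": 0,"dy": 0,"dz": 0,"wx": 0,"wy": 0,"wz": 0},
])

```text
clock: 45.05
position: [0.5367, 0.0757, 0.1487]
eef_rot: [0.002, 0.723, 0.691, 0.001]
wrist_force: [0.8, 0.2, 0.6]
gripper_width: 0.7
grip_force: 0.0
```

```bash
python3 -c "
from bench import bot
print(bot.hand_in())"
```

```text
the job is handed in; nothing more can be done
None
```

The job was handed in but failed: the tin is home, centred and was held against the bumper at about 8 N for over a second, but the disc is not in it — it came off the tray edge at about 6 N and vanished, probably behind the bumper (inferred, never seen), so I pulled the tin out to look and pressed it home again (about 7 N).

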